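Load the snack-pot rack and lock it in the cabinet

TASK

Put the snack pots away: swing the lock lever from its lock notch into the release notch, pull the slotted rack out of the cabinet to its stop, and stand every snack pot on the counter upright in a slot of its own, fully down. Then slide the loaded rack fully home under the cabinet roof and swing the lever back into the lock notch, leaving it there; never shift the rack while the lever is out of the release notch, and leave the jar and the drawer with its cutlery alone.

Things in the scene. Friction and masses are not known exactly. Their poses are not given: they have to be found in the camera images.
- pot1: slim lidded snack pot, cream plastic with dark grey lid, a rounded box 56 (its x) x 32 (its y) x 64 mm tall (its z), 0.12 kg, weighted low; stands upright loose on the counter at first, to the robot's left; origin at the centre of its underside. All four are alike; two to four are present, absent ones read None
- pot2: slim lidded snack pot, cream plastic with dark grey lid, a rounded box 56 (its x) x 32 (its y) x 64 mm tall (its z), 0.12 kg, weighted low; stands upright loose on the counter at first, to the robot's left; origin at the centre of its underside. All four are alike; two to four are present, absent ones read None
- pot3: slim lidded snack pot, cream plastic with dark grey lid, a rounded box 56 (its x) x 32 (its y) x 64 mm tall (its z), 0.12 kg, weighted low; stands upright loose on the counter at first, to the robot's left; origin at the centre of its underside. All four are alike; two to four are present, absent ones read None
- pot4: slim lidded snack pot, cream plastic with dark grey lid, a rounded box 56 (its x) x 32 (its y) x 64 mm tall (its z), 0.12 kg, weighted low; stands upright loose on the counter at first, to the robot's left; origin at the centre of its underside. All four are alike; two to four are present, absent ones read None
- cabinet: small white plastic cabinet, fixed, 260 wide x 180 deep x 173 mm high with the opened flap door folded back on its roof; origin on the counter under the middle of its front edge; its x points into the cabinet, away from the robot, y to the left. Left of the rack bay nothing sticks out; on the right in front stands the lever pad (x -155 to 20, y -280 to -110 mm, 50 mm high)
- lintel (a point): middle of the lower front edge of the cabinet roof, 153 mm over the counter: the overhang under which the rack slides; a seated pot passes 14 mm below it, an unseated one jams
- rack (a joint): slide of the grey slotted rack, m: 0 = fully home in the cabinet, 0.13 = pulled out to its stop towards the robot (-x of the cabinet). Light friction (2 N) holds it where it is left. It is freed only by the lever's release notch and must not be moved otherwise
- rack_grip (a point): point to grip on the rack's pull tab: an upright plate 12 mm thick (along the slide) x 40 wide x 40 high, on a flat tongue in front of the slots, the point 17 mm below its top edge and 23 mm above the tongue; 70 mm in front of the cabinet's front edge when the rack is home, 115 mm in front of the slots' middle
- rack_floor (a point): middle of the rack's slot floor, 75 mm above the counter; axes as the cabinet's; moves with the rack
- slot1 (a point): centre of the floor of slot 1 of 4 (1 = rightmost, -y), a rectangular pocket 62 mm long (along the slide, x) x 38 mm wide (y) x 24 mm deep, closed by walls all round (8 mm between slots, 46 mm pitch); takes one pot upright with its 56 mm side along the slide; moves with the rack, axes as the cabinet's
- slot2 (a point): centre of the floor of slot 2 of 4 (1 = rightmost, -y), a rectangular pocket 62 mm long (along the slide, x) x 38 mm wide (y) x 24 mm deep, closed by walls all round (8 mm between slots, 46 mm pitch); takes one pot upright with its 56 mm side along the slide; moves with the rack, axes as the cabinet's
- slot3 (a point): centre of the floor of slot 3 of 4 (1 = rightmost, -y), a rectangular pocket 62 mm long (along the slide, x) x 38 mm wide (y) x 24 mm deep, closed by walls all round (8 mm between slots, 46 mm pitch); takes one pot upright with its 56 mm side along the slide; moves with the rack, axes as the cabinet's
- slot4 (a point): centre of the floor of slot 4 of 4 (1 = rightmost, -y), a rectangular pocket 62 mm long (along the slide, x) x 38 mm wide (y) x 24 mm deep, closed by walls all round (8 mm between slots, 46 mm pitch); takes one pot upright with its 56 mm side along the slide; moves with the rack, axes as the cabinet's
- lock_lever (a joint): steel lock lever on the pad, turning about the vertical, rad, counter-clockwise from above is positive, range 0 to 1.70; release notch at 0.30 (lever straight towards the robot along the cabinet's -x), lock notch at 1.40 (swung out to the right, marked by a black pip). Friction (0.10 N m) holds it where it is left; nothing clicks
- lever_pivot (a point): pivot of the lever on the top of the pad, 50 mm over the counter
- lever_knob (a point): point to grip on the lever's upright round knob, 18 mm diameter and 42 mm tall (top 105 mm over the counter), 75 mm from the pivot; the point is 20 mm below its top; axes as the lever's; the lever arm's top lies 20 mm below the point
- release_notch (a point): where the knob's axis is (85 mm over the counter) when the lever is in the release notch; shown on the pad by two grey ridges just outside the knob's path
- lock_notch (a point): where the knob's axis is (85 mm over the counter) when the lever is in the lock notch; shown on the pad by two grey ridges with a black pip between them
- jar: closed glass jar, 60 mm diameter, 85 mm tall, standing on the counter on the right; bystander; origin at the centre of its underside
- drawer: pulled-out bib and spoon drawer, a fixed open white tray 260 x 170 x 45 mm on the left edge of the work area, with a beige bib; origin at the centre of its underside
- fork: stainless fork lying in the drawer, bystander, about 155 mm long, along its x
- spoon_a: turquoise spoon lying in the drawer, bystander, about 130 mm long, along its x
- spoon_b: turquoise spoon lying in the drawer, bystander, about 130 mm long, along its x

How it is judged:
By the outcome, as a careful person would: the job done as asked, in the order asked, and still so for the second after the job is handed in, with the robot touching nothing.
Of pot1, pot2, pot3, pot4 only 2 to 4 are there at a start; the rules pass over those that are not, and their reading is None.
At some moment in a run one of pot1, pot2, pot3, pot4 may be knocked a few centimetres aside while the robot is not near it.
It also fails if it takes over 210 s, if anything falls off the work surface, if the arm or the gripper's body presses on something with over 40 N, if the wrist force passes 120 N, or if a joint passes its speed limit or range.

ROBOT

A 6-joint arm with a two-finger parallel gripper is mounted at the origin on the work surface. World frame = base frame: x ahead of the robot, y to its left, z up, the work surface at z = 0. Lengths are in m, angles in rad, forces in N, time in s.
With the tool pointing down it reaches from about 0.375 to 0.9 m from the base axis. Payload 3.1 kg.
Tool frame: the origin (TCP) lies midway between the tips of the shut fingers; the grasp point (between the pads) lies 19 mm behind it; z points along the fingers, y is the line along which they close (so a half turn about z gives the same grasp; the last joint's range is limited). The gripper opens to 85 mm and grips with 20 to 120 N. Pads are 22 mm wide; open, the fingers measure 114 mm over their backs; the gripper's body (76 mm by 85 mm) begins 54 mm behind the grasp point. The pads swing forward as they close: fully open they stand 13 mm farther back than shut.
Start: joints at [-1.466, 0.527, 1.433, -0, 1.181, -0.178], TCP at [0.175, -0.6, 0.231] pointing down, gripper open.
Joint ranges: [-3.08, 3.08], [-0.75, 2.2], [0.22, 2.44], [-1.43, 4.57], [0, 2.65], [-2.85, 2.85]. Speed limits (rad/s): [2.79, 2.79, 3.14, 3.14, 3.14, 3.14].

INTERFACE

Orientations are given as a unit quaternion [x, y, z, w].
In Python, from rig import read_state, capture, sign_off gives the robot as it stands. The module is installed in compiled form; this text tells all that it offers.
- The arm moves only by the shell command python3 -m handwheel 'ROWS' [OPENING] [FORCE]. ROWS is JSON, one flat list of numbers, 4 for each row, row after row: the shift along the tool's x, y, z in units of 40 mm (1.0 is 40 mm), then the turn about the tool's z in units of 0.08 rad (1.0 is 0.08 rad). In form: [dx, dy, dz, twist, dx, dy, dz, twist, ...]. A call has exactly 10 rows; each row shifts and turns the commanded pose from where the row before left it, along the tool's axes as they then stand; what a row does not reach is not made up. A row lasts 1/12 s, in which the tool goes at most 41.7 mm and 7.16 degrees, less where a joint would pass 70% of its speed; a pose out of reach is approached as far as the arm can. A call with a number of a shift or a turn outside -1 to 1 is refused whole. A call with a gripper value outside its range is refused whole. OPENING is the closure, from -1 (fully open) to 1 (shut), set as the call begins (- or left out, the last holds). The fingers move at their own pace and stop on an object; FORCE is the grip in N (left out, the last holds). Time passes only in rows, so rows that do not move let the fingers close, or fill a call up. It gives the time, the measured TCP pose, the force, the opening and the grip force at its end, in the units of the state.
- read_state(): the state, without advancing time (a new reading comes with each control period).
- capture(name): name is "scene" or "top"; returns a dict with "color" (480x640x3 uint8, red, green, blue), "fx", "fy", "cx", "cy" (pixels), "k1" (the pictures are not rectified: a ray, as slopes to the right and down, at radius r is drawn at 1 + k1 r^2 times it, then the intrinsics apply), "position" and "orientation" of the camera in the world. Camera axes: x right, y up, looking along -z (the intrinsics and any distortion apply to the point x, -y, -z); pixel columns grow to the right and rows downward; lengths in m; the calibration is good to about 2 mm. A picture is of the moment at which its call begins. There is no depth.
- sign_off(): hands the job in; it is judged then, once.
The state is a dict: "t": time; "joint_positions": joint angles; "joint_velocities": joint speeds; "tau": joint torques, N m; "ee_pos": TCP position; "ee_rot": TCP orientation; "force": force on the tool from outside, world axes, zero at the start; "ft_torque": the same for the moment, N m; "grip_width": opening from 0.0 (shut) to 1.0 (fully open); "finger_force": force on a finger pad.
Only numpy, scipy, OpenCV 4.12 (cv2) and the standard library are available. Lean on these libraries where they do the work, as an engineer would, in place of code of your own. Each camera call takes 0.05 s, during which the arm holds its last target. There are 200 camera calls.

## Working session

There is one attempt and no reset: what is moved stays moved. The work goes in short steps, Python scripts to look and compute and a shell command to move; the robot and the scene stay as the last step left them, time stands still between calls to the robot, and variables do not carry over. Pictures are saved under pics/ and viewed, at most 14 in all, crops included, and the job is handed in when it is done.

```bash
mkdir -p pics
cat > h.py <<'E'
import numpy as np, cv2
from scipy.spatial.transform import Rotation as R
from rig import read_state, capture, sign_off
def ray(c,u,v):
    K=np.array([[c["fx"],0,c["cx"]],[0,c["fy"],c["cy"]],[0,0,1.]])
    p=np.array([(u-c["cx"])/c["fx"],(v-c["cy"])/c["fy"]]);q=p.copy()
    for _ in range(20): q=p/(1+c["k1"]*(q@q))
    d=R.from_quat(c["orientation"]).apply([q[0],-q[1],-1])
    return np.array(c["position"]),d
def onz(c,u,v,z):
    o,d=ray(c,u,v); return (o+d*(z-o[2])/d[2])
def proj(c,P):
    x=R.from_quat(c["orientation"]).inv().apply(np.array(P)-c["position"])
    q=np.array([x[0],-x[1]])/-x[2]; q=q*(1+c["k1"]*(q@q))
    return q[0]*c["fx"]+c["cx"],q[1]*c["fy"]+c["cy"]
def snap(n,f=None):
    c=capture(n)
    if f: cv2.imwrite("pics/"+f,c["color"][:,:,::-1])
    return c
E
python3 - <<'E'
from h import *
import pickle
for n in("top","scene"):
    c=snap(n,n+"0.png");pickle.dump(c,open(n+"0.pkl","wb"));print({k:v for k,v in c.items() if k!="color"})
s=read_state();print(s)
E
```

```text
{'fx': 582.5181843709692, 'fy': 582.5181843709692, 'cx': 320.0237597816397, 'cy': 243.53014279086509, 'k1': -0.03592817239620768, 'position': array([0.32004459, 0.08806286, 1.51289857]), 'orientation': array([ 0.06842107, -0.06541597, -0.70033419,  0.70751066])}
{'fx': 558.7411371282866, 'fy': 558.7411371282866, 'cx': 310.644851600974, 'cy': 239.62788914184222, 'k1': -0.10606245813532805, 'position': array([1.32528823, 0.64028253, 1.18408307]), 'orientation': array([0.16461559, 0.31059598, 0.83183071, 0.42952243])}
{'t': 0.1, 'joint_positions': array([-1.46547509e+00,  5.28432562e-01,  1.43379037e+00,  4.48475897e-06,
        1.18139395e+00, -1.78527048e-01]), 'joint_velocities': array([-0.00052513, -0.00270014, -0.00174523,  0.00120332, -0.00019436,
       -0.00061351]), 'tau': array([-2.09626160e-05, -4.43303883e+01, -1.78586447e+01, -2.60088955e-04,
        3.92364876e-03, -1.72463848e-05]), 'ee_pos': array([ 0.17497612, -0.59932781,  0.23038985]), 'ee_rot': array([ 9.89945276e-01,  1.41447256e-01,  3.91104157e-05, -1.01136350e-03]), 'force': array([-0.75236369, -0.77059174,  0.22350395]), 'ft_torque': array([-0.06077329, -0.03223355, -0.02054829]), 'finger_force': 0.0, 'grip_width': 0.9999476585859536}
```

View pics/top0.png

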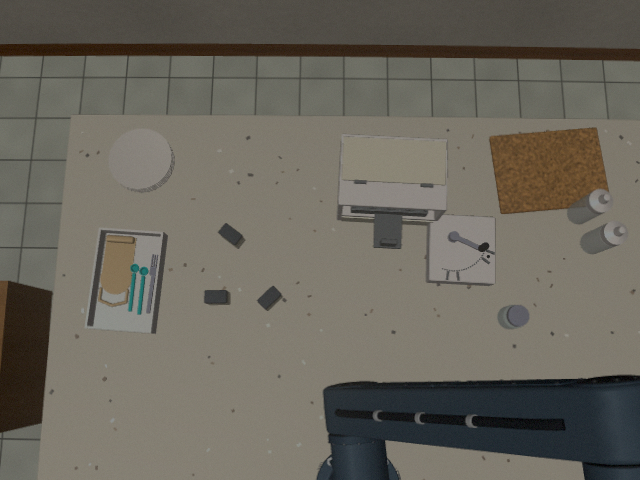

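View pics/scene0.png

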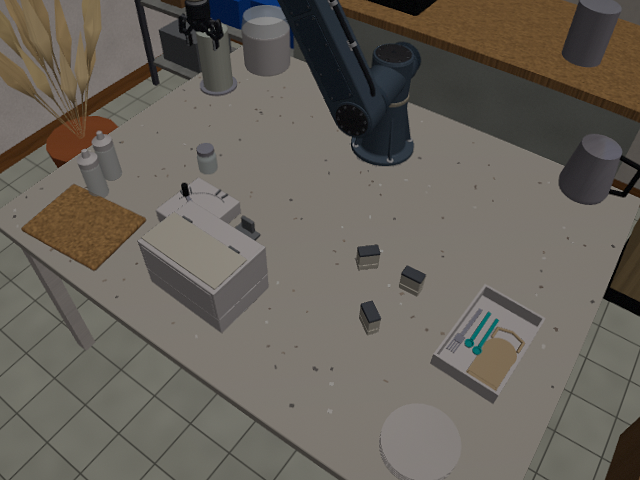

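Three pots (top view lids near (231,235), (216,297), (270,297)); the cabinet is near (393,175), the tab near (388,230), the lever pivot near (454,237) and the knob near (484,247). I'll enlarge the picture to get the geometry.

Run:
```python
from h import *
import pickle
c=pickle.load(open("top0.pkl","rb"));im=c["color"]
cr=im[125:295,325:505,::-1];cv2.imwrite("pics/c1.png",cv2.resize(np.clip(cr.astype(int)*1.5,0,255).astype(np.uint8),None,fx=3.5,fy=3.5,interpolation=cv2.INTER_CUBIC))
# pot lids
hsv=cv2.cvtColor(im,cv2.COLOR_RGB2GRAY)
m=((hsv<75)).astype(np.uint8);m[:, :190]=0;m[:,300:]=0;m[:200]=0;m[330:]=0
cn,_=cv2.findContours(m,cv2.RETR_EXTERNAL,cv2.CHAIN_APPROX_NONE)
for k in cn:
    if cv2.contourArea(k)<80: continue
    w=np.array([onz(c,*p[0],0.064)[:2] for p in k],np.float32)
    r=cv2.minAreaRect(w*1000); print(cv2.boundingRect(k),r)
```

```text
(205, 290, 25, 15) ((459.73175048828125, 351.31219482421875), (34.950843811035156, 60.89776611328125), 0.6397520899772644)
(258, 286, 24, 25) ((458.7135314941406, 220.10812377929688), (37.314170837402344, 54.279998779296875), 45.90957260131836)
(218, 223, 27, 26) ((617.1002807617188, 320.8309326171875), (66.9867172241211, 33.02022171020508), 53.707794189453125)
```

View pics/c1.png

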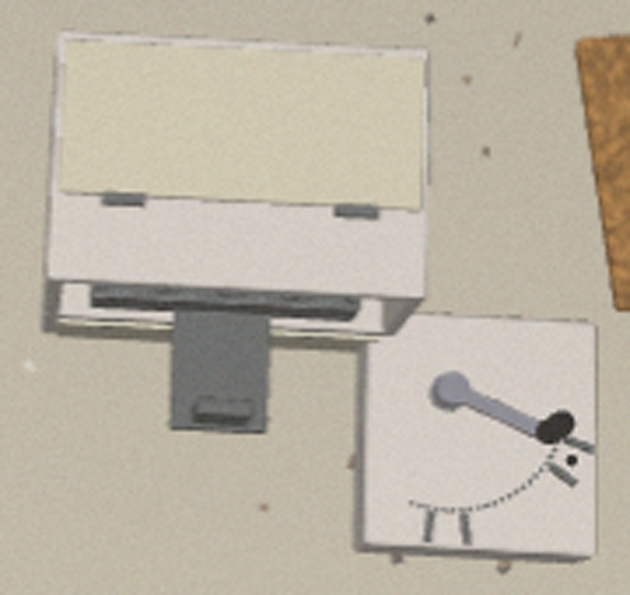

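Crop: pad corners at crop (368,317), (596,322), (594,557), (358,545); pivot at (451,390), knob top at (563,420), notch ridges at (570,458) and (447,525), tab top at (222,407).

```bash
cat >> h.py <<'E'
def tri(c1,p1,c2,p2):
    o1,d1=ray(c1,*p1);o2,d2=ray(c2,*p2)
    A=np.stack([d1,-d2],1);t=np.linalg.lstsq(A,o2-o1,rcond=None)[0]
    a=o1+d1*t[0];b=o2+d2*t[1];return (a+b)/2,np.linalg.norm(a-b)
E
python3 - <<'E'
from h import *
import pickle
c=pickle.load(open("top0.pkl","rb"));s=pickle.load(open("scene0.pkl","rb"))
f=lambda x,y:(325+(x+.5)/3.5-.5,125+(y+.5)/3.5-.5)
P={k:onz(c,*f(*p),z)[:2] for k,p,z in [("TR",(596,322),.05),("BR",(594,557),.05),("BL",(358,545),.05),("piv",(451,390),.062),("pip",(572,460),.05),("ktop",(563,418),.105),("roofTL",(62,33),.153+.01),("roofTR",(428,50),.163),("roofFR",(424,297),.155),("roofFL",(48,280),.155),("rel1",(430,525),.052),("rel2",(465,527),.052),("lk1",(580,445),.052),("lk2",(562,475),.052),("tabL",(195,402),.1),("tabR",(252,405),.1)]}
for k in P: print(k,P[k].round(4))
# fit cabinet pose from pad corners
q=np.array([[20,-280],[-155,-280],[-155,-110]])/1000;w=np.array([P["TR"],P["BR"],P["BL"]])
qc,wc=q.mean(0),w.mean(0);H=(q-qc).T@(w-wc);a=np.arctan2(H[0,1]-H[1,0],H[0,0]+H[1,1])
Rm=np.array([[np.cos(a),-np.sin(a)],[np.sin(a),np.cos(a)]]);t=wc-Rm@qc
print("pad fit",a,t,((Rm@q.T).T+t-w))
for k in P: print(k,(Rm.T@(P[k]-t)).round(4))
im=s["color"][170:310,130:280,::-1];cv2.imwrite("pics/s1.png",cv2.resize(np.clip(im.astype(int)*1.5,0,255).astype(np.uint8),None,fx=4,fy=4,interpolation=cv2.INTER_CUBIC))
E
```

```text
TR [ 0.676  -0.3558]
BR [ 0.5014 -0.3463]
BL [ 0.5085 -0.1755]
piv [ 0.6211 -0.2438]
pip [ 0.5723 -0.3334]
ktop [ 0.5928 -0.3125]
roofTL [0.8527 0.0433]
roofTR [ 0.8429 -0.2129]
roofFR [ 0.6668 -0.2061]
roofFL [0.6762 0.0522]
rel1 [ 0.5233 -0.2276]
rel2 [ 0.5221 -0.253 ]
lk1 [ 0.5831 -0.3391]
lk2 [ 0.5609 -0.325 ]
tabL [ 0.6027 -0.0536]
tabR [ 0.601  -0.0938]
pad fit -0.049916707972583546 [ 0.66964048 -0.07428165] [[-3.06097322e-04  8.33993465e-04]
 [-4.90413060e-04  9.21898952e-05]
 [ 7.96510382e-04 -9.26183360e-04]]
TR [ 0.0203 -0.2808]
BR [-0.1545 -0.2801]
BL [-0.1558 -0.1091]
piv [-0.0401 -0.1717]
pip [-0.0843 -0.2636]
ktop [-0.0649 -0.2417]
roofTL [0.177  0.1266]
roofTR [ 0.18   -0.1298]
roofFR [ 0.0037 -0.1318]
roofFL [0.0002 0.1266]
rel1 [-0.1385 -0.1605]
rel2 [-0.1384 -0.1858]
lk1 [-0.0732 -0.2688]
lk2 [-0.0961 -0.2558]
tabL [-0.0679  0.0173]
tabR [-0.0676 -0.023 ]
```

View pics/s1.png

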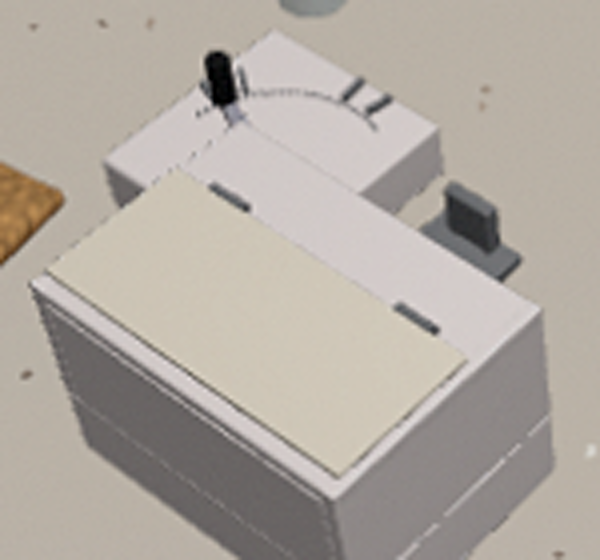

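```bash
cat >> h.py <<'E'
A=-0.0499;T=np.array([0.6696,-0.0743])
def c2w(x,y): return T+np.array([np.cos(A)*x-np.sin(A)*y,np.sin(A)*x+np.cos(A)*y])
def w2c(p): d=np.array(p[:2])-T; return np.array([np.cos(A)*d[0]+np.sin(A)*d[1],-np.sin(A)*d[0]+np.cos(A)*d[1]])
def yawy(s):
    y=R.from_quat(s["ee_rot"]).as_matrix()[:,1]; return np.arctan2(y[1],y[0])
def go(x,y,z,yaw):
    "print shift in present tool axes (units), twist units to have tool y at world angle yaw"
    s=read_state();M=R.from_quat(s["ee_rot"]).as_matrix()
    d=M.T@(np.array([x,y,z])-s["ee_pos"])/.04
    print("ee",s["ee_pos"].round(4),"yaw",round(yawy(s),3),"shift",d.round(3),"twist",round(-(yaw-yawy(s))/.08,2))
E
python3 - <<'E'
from h import *
import pickle
c=pickle.load(open("top0.pkl","rb"));s=pickle.load(open("scene0.pkl","rb"))
f=lambda x,y:(325+(x+.5)/3.5-.5,125+(y+.5)/3.5-.5)
g=lambda x,y:(130+(x+.5)/4-.5,170+(y+.5)/4-.5)
for n,a,b in [("knob",(563,418),(217,55)),("tab",(222,402),(472,197)),("tongueL",(170,430),(520,258)),("pivotpad BR",(594,557),(275,30))]:
    p,e=tri(c,f(*a),s,g(*b));print(n,p.round(4),round(e,4),w2c(p).round(4))
# knob blob
m=(cv2.cvtColor(c["color"],cv2.COLOR_RGB2GRAY)<45).astype(np.uint8);m[:,:470]=0;m[:235]=0;m[255:]=0;m[:,495:]=0
ys,xs=np.nonzero(m);print(xs.min(),xs.max(),ys.min(),ys.max(),xs.mean(),ys.mean(),len(xs))
for k in ((-0.074,-0.239),(-.115,-.172)): print(c2w(*k), [proj(c,[*c2w(*k),z]) for z in(.063,.105)])
go(*c2w(-.074,-.239),.16,-.57)
jar=onz(c,516,316,.085);print("jar",jar)
E
```

```text
knob [ 0.5905 -0.309   0.11  ] 0.0046 [-0.0673 -0.2384]
tab [ 0.598  -0.0687  0.1187] 0.0042 [-0.0718  0.002 ]
tongueL [ 0.588  -0.0382  0.0689] 0.0007 [-0.0833  0.032 ]
pivotpad BR [ 0.5013 -0.3465  0.0467] 0.0017 [-0.1545 -0.2803]
479 488 243 251 483.3968253968254 246.8095238095238 63
[ 0.58377096 -0.30931144] [(np.float64(479.85454087493633), np.float64(250.67164649525483)), (np.float64(484.38270903166665), np.float64(247.66233478146273))]
[ 0.54616391 -0.24034978] [(np.float64(453.18945768040885), np.float64(265.1029104612695)), (np.float64(456.97835711773826), np.float64(262.49373682356605))]
ee [ 0.175  -0.5993  0.2304] yaw -1.287 shift [11.841 -4.095  1.772] twist -8.96
jar [ 0.41820152 -0.38567399  0.085     ]
```

```bash
python3 -m handwheel '[0.592,-0.205,0,0,0.592,-0.205,0,0,0.592,-0.205,0,0,0.592,-0.205,0,0,0.592,-0.205,0,0,0.592,-0.205,0,0,0.592,-0.205,0,0,0.592,-0.205,0,0,0.592,-0.205,0,0,0.592,-0.205,0,0]' -1 30
python3 -m handwheel '[0.592,-0.205,0,0,0.592,-0.205,0,0,0.592,-0.205,0,0,0.592,-0.205,0,0,0.592,-0.205,0,0,0.592,-0.205,0,0,0.592,-0.205,0,0,0.592,-0.205,0,0,0.592,-0.205,0,0,0.592,-0.205,0,0]'
python3 -m handwheel '[0,0,0.17,-0.9,0,0,0.17,-0.9,0,0,0.17,-0.9,0,0,0.17,-0.9,0,0,0.17,-0.9,0,0,0.17,-0.9,0,0,0.17,-0.9,0,0,0.17,-0.9,0,0,0.17,-0.9,0,0,0.17,-0.9]'
python3 - <<'E'
from h import *
go(*c2w(-.074,-.239),.072,-.57)
E
```

```text
t: 0.93
ee_pos: [0.3801, -0.4538, 0.2309]
ee_rot: [0.99, 0.141, -0.0, -0.001]
force: [0.3, -0.9, 0.8]
grip_width: 1.001
finger_force: 0.0
t: 1.77
ee_pos: [0.5844, -0.3088, 0.2307]
ee_rot: [0.99, 0.141, -0.001, -0.0]
force: [0.3, 0.1, -0.5]
grip_width: 1.0
finger_force: 0.0
t: 2.6
ee_pos: [0.5834, -0.3096, 0.1624]
ee_rot: [0.876, 0.483, -0.0, -0.001]
force: [0.1, 0.1, 0.1]
grip_width: 0.999
finger_force: 0.0
ee [ 0.5834 -0.3096  0.1624] yaw -0.564 shift [0.011 0.006 2.259] twist 0.08
```

```bash
python3 -m handwheel '[0,0,0.225,-0.055,0,0,0.225,-0.055,0,0,0.225,-0.055,0,0,0.225,-0.055,0,0,0.225,-0.055,0,0,0.225,-0.055,0,0,0.225,-0.055,0,0,0.225,-0.055,0,0,0.225,-0.055,0,0,0.225,-0.055]' -1 30
python3 -m handwheel '[0,0,0,0,0,0,0,0,0,0,0,0,0,0,0,0,0,0,0,0,0,0,0,0,0,0,0,0,0,0,0,0,0,0,0,0,0,0,0,0]' 1 30
python3 - <<'E'
from h import *
go(*c2w(-.074,-.239),.072,-.52)
c=snap("top");cv2.imwrite("pics/t1.png",cv2.resize(c["color"][180:330,400:600,::-1],None,fx=3,fy=3))
E
```

```text
t: 3.43
ee_pos: [0.5838, -0.31, 0.0724]
ee_rot: [0.866, 0.5, 0.0, 0.0]
force: [-0.5, 0.9, 0.2]
grip_width: 1.004
finger_force: 0.0
t: 4.27
ee_pos: [0.5847, -0.3109, 0.0744]
ee_rot: [0.866, 0.5, 0.001, 0.002]
force: [1.2, -1.9, 4.5]
grip_width: 0.199
finger_force: 30.5
ee [ 0.5847 -0.3109  0.0744] yaw -0.523 shift [ 0.023 -0.041  0.059] twist -0.04
```

View pics/t1.png

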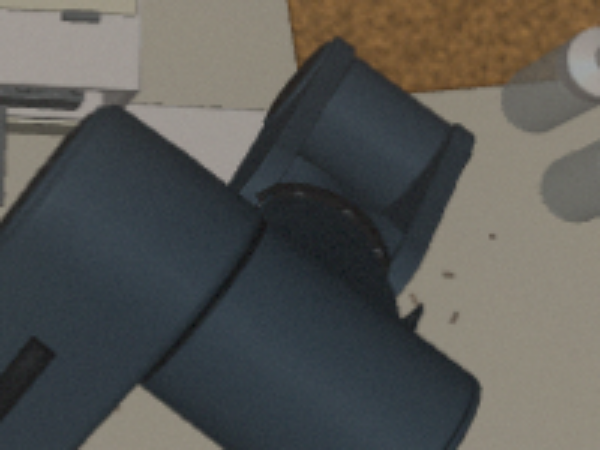

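The arm covers the view, but the opening of 17 mm shows the knob is held. Now I'll swing it to release.

```bash
python3 -m handwheel '[0.003,-0.103,-0.01,0.6875,0.003,-0.103,-0.01,0.6875,0.003,-0.103,-0.01,0.6875,0.003,-0.103,-0.01,0.6875,0.003,-0.103,-0.01,0.6875,0.003,-0.103,-0.01,0.6875,0.003,-0.103,0,0.6875,0.003,-0.103,0,0.6875,0.003,-0.103,0,0.6875,0.003,-0.103,0,0.6875]'
python3 -m handwheel '[0.003,-0.103,0,0.6875,0.003,-0.103,0,0.6875,0.003,-0.103,0,0.6875,0.003,-0.103,0,0.6875,0.003,-0.103,0,0.6875,0.003,-0.103,0,0.6875,0.003,-0.103,0,0.6875,0.003,-0.103,0,0.6875,0.003,-0.103,0,0.6875,0.003,-0.103,0,0.6875]'
python3 -m handwheel '[0,0,0,0,0,0,0,0,0,0,0,0,0,0,0,0,0,0,0,0,0,0,0,0,0,0,0,0,0,0,0,0,0,0,0,0,0,0,0,0]'
python3 - <<'E'
from h import *
go(*c2w(-.115,-.172),.072,-1.62)
E
```

```text
t: 5.15
ee_pos: [0.5544, -0.2803, 0.0745]
ee_rot: [0.97, 0.245, -0.001, -0.001]
force: [0.9, -1.7, -2.7]
grip_width: 0.194
finger_force: 29.8
t: 5.98
ee_pos: [0.5448, -0.2396, 0.0745]
ee_rot: [1.0, -0.027, -0.002, -0.001]
force: [-0.0, 0.2, -1.9]
grip_width: 0.2
finger_force: 29.9
t: 6.82
ee_pos: [0.5448, -0.24, 0.0747]
ee_rot: [1.0, -0.026, -0.002, -0.001]
force: [-3.9, 3.1, -11.7]
grip_width: 0.199
finger_force: 29.5
ee [ 0.5448 -0.24    0.0747] yaw -1.623 shift [0.035 0.008 0.066] twist -0.03
```

```bash
python3 -m handwheel '[0,0,0,0,0,0,0,0,0,0,0,0,0,0,0,0,0,0,0,0,0,0,0,0,0,0,0,0,0,0,0,0,0,0,0,0,0,0,0,0]' -1
python3 -m handwheel '[0,0,-0.4,0,0,0,-0.4,0,0,0,-0.4,0,0,0,-0.4,0,0,0,-0.4,0,0,0,-0.4,0,0,0,-0.4,0,0,0,-0.4,0,0,0,0,0,0,0,0,0]'
python3 - <<'E'
from h import *
go(*c2w(-.070,0),.205,-.05)
E
```

```text
t: 7.65
ee_pos: [0.5465, -0.241, 0.0757]
ee_rot: [1.0, -0.026, 0.0, -0.0]
force: [1.1, 0.5, 0.5]
grip_width: 1.0
finger_force: 0.0
t: 8.48
ee_pos: [0.5468, -0.2412, 0.2043]
ee_rot: [1.0, -0.026, 0.001, 0.001]
force: [-0.5, 0.4, -0.1]
grip_width: 0.997
finger_force: 0.0
ee [ 0.5468 -0.2412  0.2043] yaw -1.623 shift [ 1.098 -4.323 -0.02 ] twist -19.66
```

```bash
python3 -m handwheel '[0.11,-0.432,0,0,0.11,-0.432,0,0,0.11,-0.432,0,0,0.11,-0.432,0,0,0.11,-0.432,0,0,0.11,-0.432,0,0,0.11,-0.432,0,0,0.11,-0.432,0,0,0.11,-0.432,0,0,0.11,-0.432,0,0]' 0
python3 -m handwheel '[0,0,0,-0.983,0,0,0,-0.983,0,0,0,-0.983,0,0,0,-0.983,0,0,0,-0.983,0,0,0,-0.983,0,0,0,-0.983,0,0,0,-0.983,0,0,0,-0.983,0,0,0,-0.983]'
python3 -m handwheel '[0,0,0,-0.983,0,0,0,-0.983,0,0,0,-0.983,0,0,0,-0.983,0,0,0,-0.983,0,0,0,-0.983,0,0,0,-0.983,0,0,0,-0.983,0,0,0,-0.983,0,0,0,-0.983]'
python3 - <<'E'
from h import *
go(*c2w(-.070,0),.085,-.05)
E
```

```text
t: 9.32
ee_pos: [0.5986, -0.0696, 0.2018]
ee_rot: [1.0, -0.026, -0.002, -0.0]
force: [-0.4, 0.3, 0.6]
grip_width: 0.501
finger_force: 0.0
t: 10.15
ee_pos: [0.5984, -0.0704, 0.2017]
ee_rot: [0.933, 0.361, -0.001, -0.001]
force: [-0.6, 0.2, -0.1]
grip_width: 0.499
finger_force: 0.0
t: 10.98
ee_pos: [0.5984, -0.0704, 0.2017]
ee_rot: [0.723, 0.691, -0.001, -0.002]
force: [0.1, 0.7, -0.7]
grip_width: 0.5
finger_force: 0.0
ee [ 0.5984 -0.0704  0.2017] yaw -0.046 shift [-0.01   0.043  2.919] twist 0.05
```

Run:
```python
from h import *
s=snap("scene","s2full.png")
cv2.imwrite("pics/s2.png",cv2.resize(np.clip(s["color"][150:310,130:300,::-1].astype(int)*1.5,0,255).astype(np.uint8),None,fx=3.5,fy=3.5,interpolation=cv2.INTER_CUBIC))
f=lambda p:(np.array(p)-[130,150])*3.5
print(f(proj(s,[*c2w(-.115,-.172),.105])),f(proj(s,[*c2w(-.115,-.172),.065])))
```

```text
[286.79667541 123.64466196] [292.82005774 159.31399192]
```

View pics/s2.png

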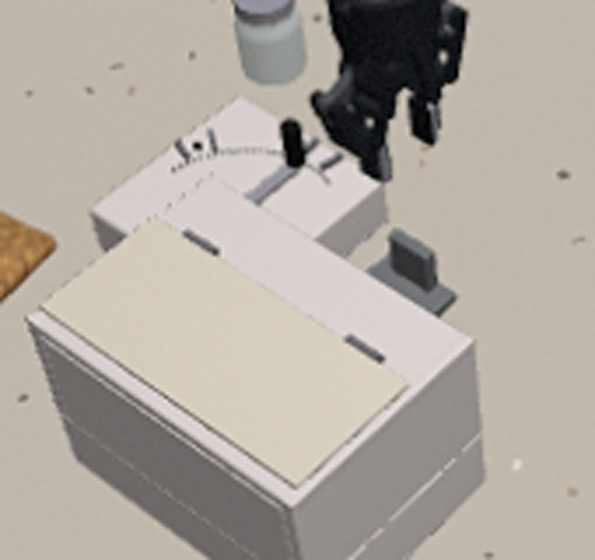

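The knob sits at crop (290,125)–(293,160), matching the predicted release notch. Next I'll grip the tab and pull the rack.

```bash
python3 -m handwheel '[0,0.004,0.292,0,0,0.004,0.292,0,0,0.004,0.292,0,0,0.004,0.292,0,0,0.004,0.292,0,0,0.004,0.292,0,0,0.004,0.292,0,0,0.004,0.292,0,0,0.004,0.292,0,0,0.004,0.292,0]'
python3 -m handwheel '[0,0,0,0,0,0,0,0,0,0,0,0,0,0,0,0,0,0,0,0,0,0,0,0,0,0,0,0,0,0,0,0,0,0,0,0,0,0,0,0]' 1 40
python3 -m handwheel '[0,-0.16,0,0,0,-0.16,0,0,0,-0.16,0,0,0,-0.16,0,0,0,-0.16,0,0,0,-0.16,0,0,0,-0.16,0,0,0,-0.16,0,0,0,-0.16,0,0,0,-0.16,0,0]'
python3 - <<'E'
from h import *
go(*c2w(-.2,0),.085,-.05);print(w2c(read_state()["ee_pos"]),read_state()["force"])
E
```

```text
t: 11.87
ee_pos: [0.6011, -0.0708, 0.0857]
ee_rot: [0.725, 0.689, 0.0, 0.0]
force: [0.4, -0.2, 0.2]
grip_width: 0.5
finger_force: 0.0
t: 12.7
ee_pos: [0.6007, -0.0707, 0.0867]
ee_rot: [0.725, 0.689, -0.0, -0.0]
force: [-0.8, -0.2, -6.4]
grip_width: 0.133
finger_force: 41.3
t: 13.53
ee_pos: [0.5364, -0.0679, 0.0868]
ee_rot: [0.725, 0.689, -0.0, 0.0]
force: [3.0, -2.8, -14.5]
grip_width: 0.13
finger_force: 40.3
ee [ 0.5364 -0.0679  0.0868] yaw -0.05 shift [ 0.005 -1.667  0.044] twist -0.0
[-0.13330897 -0.00022746] [  2.97945824  -2.82643822 -14.467218  ]
```

```bash
python3 -m handwheel '[0,-0.2,0,0,0,-0.2,0,0,0,-0.2,0,0,0,-0.2,0,0,0,-0.2,0,0,0,-0.2,0,0,0,-0.2,0,0,0,-0.2,0,0,0,-0.06,0,0,0,-0.04,0,0]'
python3 - <<'E'
from h import *
print(w2c(read_state()["ee_pos"]),read_state()["force"])
E
python3 -m handwheel '[0,-0.05,0,0,0,0,0,0,0,0,0,0,0,0,0,0,0,0,0,0,0,0,0,0,0,0,0,0,0,0,0,0,0,0,0,0,0,0,0,0]'
python3 - <<'E'
from h import *
print(w2c(read_state()["ee_pos"]),read_state()["force"])
E
```

```text
t: 14.37
ee_pos: [0.471, -0.0651, 0.0868]
ee_rot: [0.725, 0.689, 0.001, 0.002]
force: [9.8, -2.1, -25.6]
grip_width: 0.13
finger_force: 39.3
[-0.19881118 -0.00067827] [  9.81058015  -2.0841853  -25.63479614]
t: 15.2
ee_pos: [0.471, -0.0651, 0.0868]
ee_rot: [0.725, 0.689, 0.002, 0.003]
force: [10.7, -2.4, -27.0]
grip_width: 0.129
finger_force: 39.7
[-0.19881102 -0.00068385] [ 10.69316106  -2.39601799 -26.96972329]
```

```bash
python3 -m handwheel '[0,0,0,0,0,0,0,0,0,0,0,0,0,0,0,0,0,0,0,0,0,0,0,0,0,0,0,0,0,0,0,0,0,0,0,0,0,0,0,0]' 0
python3 -m handwheel '[0,0,-0.4,0,0,0,-0.4,0,0,0,-0.4,0,0,0,-0.4,0,0,0,-0.4,0,0,0,-0.4,0,0,0,-0.4,0,0,0,-0.4,0,0,0,-0.4,0,0,0,-0.4,0]' -1
python3 -m handwheel '[0,-0.3,0,0,0,-0.3,0,0,0,-0.3,0,0,0,0,0,0,0,0,0,0,0,0,0,0,0,0,0,0,0,0,0,0,0,0,0,0,0,0,0,0]' -1
cat >> h.py <<'E'
def pots(c):
    "lid rectangles: centre (m), long axis yaw"
    g=cv2.cvtColor(c["color"],cv2.COLOR_RGB2GRAY);m=(g<75).astype(np.uint8);m[:,:190]=0;m[:,300:]=0;m[:200]=0;m[340:]=0
    for k in cv2.findContours(m,cv2.RETR_EXTERNAL,cv2.CHAIN_APPROX_NONE)[0]:
        if cv2.contourArea(k)<120: continue
        z=np.zeros_like(m);cv2.drawContours(z,[k],-1,1,-1);v,u=np.nonzero(z)
        w=np.array([onz(c,a,b,.064)[:2] for a,b in zip(u,v)])
        ew,ev=np.linalg.eigh(np.cov(w.T));print(len(u),cv2.boundingRect(k),w.mean(0).round(4),"size",np.sqrt(ew*12).round(4),"yaw",round(float(np.arctan2(ev[1,1],ev[0,1])),3))
E
python3 - <<'E'
from h import *
c=snap("top","t2.png");pots(c)
import pickle;pickle.dump(c,open("t2.pkl","wb"))
f=lambda p:(np.array(p)-[310,120])*3
cv2.imwrite("pics/t2c.png",cv2.resize(np.clip(c["color"][120:320,190:460,::-1].astype(int)*1.5,0,255).astype(np.uint8),None,fx=2.9,fy=2.9,interpolation=cv2.INTER_CUBIC))
for i,y in enumerate((-69,-23,23,69)): print(i+1,((np.array(proj(c,[*c2w(-.084,y/1000),.099]))-[190,120])*2.9).round(1))
E
```

```text
t: 16.03
ee_pos: [0.4671, -0.0641, 0.0869]
ee_rot: [0.725, 0.689, -0.0, -0.0]
force: [-1.0, 0.3, 0.1]
grip_width: 0.496
finger_force: 0.0
t: 16.87
ee_pos: [0.4668, -0.0639, 0.2476]
ee_rot: [0.725, 0.689, -0.0, -0.0]
force: [-1.0, 0.1, -0.5]
grip_width: 1.001
finger_force: 0.0
t: 17.7
ee_pos: [0.4315, -0.0624, 0.2468]
ee_rot: [0.725, 0.689, -0.0, -0.0]
force: [-0.2, 0.4, -0.2]
grip_width: 1.0
finger_force: 0.0
329 (205, 290, 24, 14) [0.4607 0.3526] size [0.0343 0.0592] yaw 1.546
307 (258, 286, 24, 25) [0.4596 0.2203] size [0.0354 0.0538] yaw 2.364
301 (219, 223, 25, 24) [0.6187 0.3223] size [0.0316 0.0622] yaw 0.899
1 [652.5 371.3]
2 [598.5 368.1]
3 [544.5 365. ]
4 [490.6 361.8]
```

View pics/t2c.png

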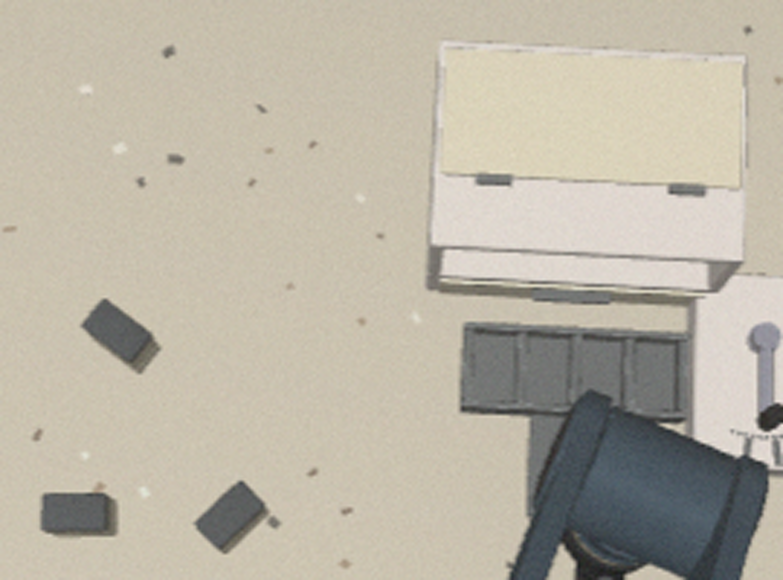

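Run:
```python
from h import *
go(.4596,.2203,.12,-.777)
```

```text
ee [ 0.4315 -0.0623  0.2468] yaw -0.05 shift [7.092 0.349 3.171] twist 9.09
```

```bash
python3 -m handwheel '[0.709,0.035,0,0,0.709,0.035,0,0,0.709,0.035,0,0,0.709,0.035,0,0,0.709,0.035,0,0,0.709,0.035,0,0,0.709,0.035,0,0,0.709,0.035,0,0,0.709,0.035,0,0,0.709,0.035,0,0]' -1
python3 -m handwheel '[0,0,0.31,0.909,0,0,0.31,0.909,0,0,0.31,0.909,0,0,0.31,0.909,0,0,0.31,0.909,0,0,0.31,0.909,0,0,0.31,0.909,0,0,0.31,0.909,0,0,0.31,0.909,0,0,0.31,0.909]'
python3 - <<'E'
from h import *
go(.4596,.2203,.028,-.777)
c=snap("top","t3.png");s=snap("scene","s3.png")
import pickle;pickle.dump(c,open("t3.pkl","wb"))
cv2.imwrite("pics/t3c.png",cv2.resize(np.clip(c["color"][205:275,340:440,::-1].astype(int)*1.6,0,255).astype(np.uint8),None,fx=6,fy=6,interpolation=cv2.INTER_CUBIC))
for i,y in enumerate((-69,-23,23,69)): print(i+1,((np.array(proj(c,[*c2w(-.084,y/1000),.099]))-[340,205])*6).round(1))
E
```

```text
t: 18.58
ee_pos: [0.4594, 0.2218, 0.2468]
ee_rot: [0.725, 0.689, -0.0, 0.0]
force: [0.5, -0.2, 0.4]
grip_width: 0.997
finger_force: 0.0
t: 19.42
ee_pos: [0.4597, 0.2203, 0.1223]
ee_rot: [0.923, 0.385, 0.0, 0.0]
force: [-0.0, 0.5, 0.7]
grip_width: 0.999
finger_force: 0.0
ee [0.4597 0.2203 0.1223] yaw -0.781 shift [-2.000e-03 -1.000e-03  2.356e+00] twist -0.05
1 [449.9 258.2]
2 [338.3 251.7]
3 [226.6 245.1]
4 [115.  238.6]
```

View pics/t3c.png

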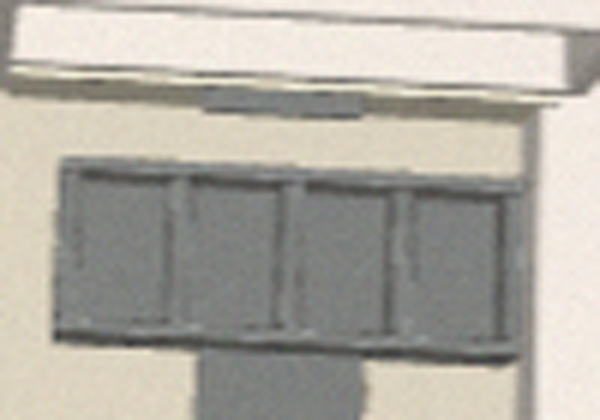

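Rack crop: divider tops near (181,250), (292,255), (401,262), about 8 px right of predicted. I'll measure profiles on the z = 0.099 plane and descend on the pot meanwhile.

```bash
python3 -m handwheel '[0,0,0.2356,-0.005,0,0,0.2356,-0.005,0,0,0.2356,-0.005,0,0,0.2356,-0.005,0,0,0.2356,-0.005,0,0,0.2356,-0.005,0,0,0.2356,-0.005,0,0,0.2356,-0.005,0,0,0.2356,-0.005,0,0,0.2356,-0.005]' -1
python3 -m handwheel '[0,0,0,0,0,0,0,0,0,0,0,0,0,0,0,0,0,0,0,0,0,0,0,0,0,0,0,0,0,0,0,0,0,0,0,0,0,0,0,0]' 1 30
python3 - <<'E'
from h import *
import pickle
c=pickle.load(open("t3.pkl","rb"));g=cv2.cvtColor(c["color"],cv2.COLOR_RGB2GRAY).astype(np.float32)
def samp(P):
    uv=np.array([proj(c,p) for p in P],np.float32);return cv2.remap(g,uv[None,:,0],uv[None,:,1],cv2.INTER_LINEAR)[0]
ys=np.arange(-.106,.107,.002)
pr=np.mean([samp([[*c2w(x,y),.099] for y in ys]) for x in np.arange(-.105,-.07,.004)],0)
print("along y");print(" ".join(f"{y*1000:.0f}:{v:.0f}" for y,v in zip(ys,pr)))
xs=np.arange(-.14,-.03,.002)
pr=np.mean([samp([[*c2w(x,y),.099] for x in xs]) for y in np.r_[-.085:-.06:.004,.01:.03:.004,.055:.08:.004]],0)
print("along x");print(" ".join(f"{y*1000:.0f}:{v:.0f}" for y,v in zip(xs,pr)))
E
```

```text
t: 20.35
ee_pos: [0.4594, 0.2202, 0.0277]
ee_rot: [0.922, 0.388, -0.0, -0.0]
force: [-0.4, 0.4, -0.3]
grip_width: 1.0
finger_force: 0.0
t: 21.18
ee_pos: [0.4595, 0.2202, 0.0287]
ee_rot: [0.922, 0.388, 0.0, -0.0]
force: [-0.8, -0.5, -0.7]
grip_width: 0.654
finger_force: 31.9
along y
-106:141 -104:124 -102:99 -100:89 -98:87 -96:83 -94:80 -92:74 -90:64 -88:62 -86:70 -84:79 -82:80 -80:80 -78:80 -76:81 -74:80 -72:81 -70:80 -68:80 -66:80 -64:80 -62:80 -60:80 -58:80 -56:79 -54:76 -52:77 -50:80 -48:82 -46:79 -44:71 -42:65 -40:74 -38:79 -36:80 -34:80 -32:80 -30:79 -28:80 -26:80 -24:80 -22:80 -20:80 -18:80 -16:80 -14:80 -12:80 -10:80 -8:76 -6:75 -4:77 -2:80 0:76 2:69 4:70 6:76 8:80 10:80 12:79 14:80 16:80 18:80 20:81 22:80 24:80 26:80 28:80 30:80 32:80 34:79 36:79 38:79 40:79 42:80 44:80 46:74 48:70 50:73 52:80 54:81 56:80 58:80 60:81 62:80 64:80 66:80 68:80 70:80 72:81 74:81 76:81 78:81 80:81 82:80 84:77 86:78 88:80 90:82 92:81 94:91 96:113 98:128 100:132 102:132 104:132 106:132
along x
-140:119 -138:119 -136:119 -134:119 -132:119 -130:118 -128:94 -126:60 -124:53 -122:71 -120:80 -118:78 -116:76 -114:80 -112:80 -110:80 -108:80 -106:80 -104:80 -102:80 -100:80 -98:80 -96:80 -94:80 -92:80 -90:80 -88:80 -86:80 -84:80 -82:81 -80:80 -78:80 -76:80 -74:80 -72:80 -70:80 -68:80 -66:80 -64:80 -62:79 -60:71 -58:58 -56:54 -54:70 -52:81 -50:89 -48:108 -46:130 -44:132 -42:132 -40:132 -38:132 -36:132 -34:132 -32:132 -30:131
```

Slots measured: x −84.5, y −72.5/−26.5/19.5/65.5 mm in my cabinet frame. Pot gripped (56 mm). Lift it and carry it to slot 2.

```bash
python3 -m handwheel '[0,0,-0.44,0,0,0,-0.44,0,0,0,-0.44,0,0,0,-0.44,0,0,0,-0.44,0,0,0,-0.44,0,0,0,-0.44,0,0,0,-0.44,0,0,0,-0.44,0,0,0,-0.44,0]'
cat >> h.py <<'E'
SX=-.0845;SY={1:-.0725,2:-.0265,3:.0195,4:.0655}
E
python3 - <<'E'
from h import *
go(*c2w(SX,SY[2]-.0012),.2,-.05)
E
```

```text
t: 22.02
ee_pos: [0.4589, 0.2201, 0.2054]
ee_rot: [0.922, 0.388, -0.0, -0.0]
force: [0.8, 0.4, -1.3]
grip_width: 0.654
finger_force: 32.3
ee [0.4589 0.2201 0.2054] yaw -0.773 shift [-3.505  7.786  0.135] twist -9.04
```

```bash
python3 -m handwheel '[-0.25,0.556,0,0,-0.25,0.556,0,0,-0.25,0.556,0,0,-0.25,0.556,0,0,-0.25,0.556,0,0,-0.25,0.556,0,0,-0.25,0.556,0,0,-0.25,0.556,0,0,-0.25,0.556,0,0,-0.25,0.556,0,0]'
python3 -m handwheel '[-0.25,0.556,0,0,-0.25,0.556,0,0,-0.25,0.556,0,0,-0.25,0.556,0,0,0,0,0,-0.82,0,0,0,-0.82,0,0,0,-0.82,0,0,0,-0.82,0,0,0,-0.82,0,0,0,-0.82]'
python3 -m handwheel '[0,0,0,-0.82,0,0,0,-0.82,0,0,0,-0.82,0,0,0,-0.82,0,0,0,-0.82,0,0,0,0,0,0,0,0,0,0,0,0,0,0,0,0,0,0,0,0]'
python3 - <<'E'
from h import *
go(*c2w(SX,SY[2]-.0012),.145,-.05)
c=snap("top");s=snap("scene")
a=np.clip(c["color"][180:290,300:460,::-1].astype(int)*1.6,0,255).astype(np.uint8);b=np.clip(s["color"][150:310,150:310,::-1].astype(int)*1.6,0,255).astype(np.uint8)
cv2.imwrite("pics/p1.png",np.hstack([cv2.resize(a,(440,302)),cv2.resize(b,(302,302))]))
E
```

```text
t: 22.85
ee_pos: [0.5486, -0.0078, 0.2045]
ee_rot: [0.922, 0.388, -0.0, -0.0]
force: [-0.2, 0.6, -0.6]
grip_width: 0.652
finger_force: 32.3
t: 23.68
ee_pos: [0.5839, -0.0973, 0.2043]
ee_rot: [0.827, 0.562, -0.0, -0.0]
force: [0.3, -1.0, -1.5]
grip_width: 0.652
finger_force: 32.4
t: 24.52
ee_pos: [0.5844, -0.0974, 0.2046]
ee_rot: [0.725, 0.688, -0.0, -0.0]
force: [-0.4, 0.3, -0.6]
grip_width: 0.655
finger_force: 32.4
ee [ 0.5844 -0.0974  0.2046] yaw -0.052 shift [-0.008 -0.013  1.491] twist -0.03
```

View pics/p1.png

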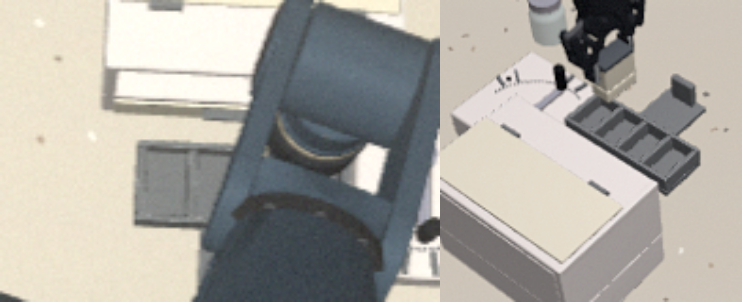

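The scene view shows the pot upright in the grip above the rack (crop (617,65)). Lower it into the slot.

```bash
python3 -m handwheel '[0,0,0.186,0,0,0,0.186,0,0,0,0.186,0,0,0,0.186,0,0,0,0.186,0,0,0,0.186,0,0,0,0.186,0,0,0,0.186,0,0,0,0.2,0,0,0,0.2,0]'
python3 -m handwheel '[0,0,0.07,0,0,0,0.07,0,0,0,0.07,0,0,0,0.07,0,0,0,0.07,0,0,0,0.07,0,0,0,0,0,0,0,0,0,0,0,0,0,0,0,0,0]'
python3 - <<'E'
from h import *
go(*c2w(SX,SY[2]-.0012),.104,-.05);print(read_state()["force"],read_state()["ft_torque"])
E
```

```text
t: 25.45
ee_pos: [0.5845, -0.0975, 0.1284]
ee_rot: [0.725, 0.689, 0.0, 0.0]
force: [-0.3, 0.2, -2.0]
grip_width: 0.654
finger_force: 32.4
t: 26.28
ee_pos: [0.5846, -0.0975, 0.1125]
ee_rot: [0.725, 0.689, 0.0, 0.0]
force: [0.4, -0.4, -0.1]
grip_width: 0.658
finger_force: 32.4
ee [ 0.5846 -0.0975  0.1125] yaw -0.052 shift [-0.008 -0.019  0.214] twist -0.02
[ 0.35201135 -0.35908451 -0.12025699] [ 0.00733132 -0.01038562  0.0138316 ]
```

```bash
python3 -m handwheel '[0,0,0.06,0,0,0,0.06,0,0,0,0.06,0,0,0,0.04,0,0,0,0.02,0,0,0,0,0,0,0,0,0,0,0,0,0,0,0,0,0,0,0,0,0]'
python3 -m handwheel '[0,0,0,0,0,0,0,0,0,0,0,0,0,0,0,0,0,0,0,0,0,0,0,0,0,0,0,0,0,0,0,0,0,0,0,0,0,0,0,0]' -1
python3 -m handwheel '[0,0,-0.4,0,0,0,-0.4,0,0,0,-0.4,0,0,0,-0.4,0,0,0,-0.4,0,0,0,-0.4,0,0,0,-0.4,0,0,0,-0.4,0,0,0,0,0,0,0,0,0]'
python3 -m handwheel '[0.5,-0.5,0,0,0.5,-0.5,0,0,0.5,-0.5,0,0,0.5,-0.5,0,0,0.5,-0.5,0,0,0.5,-0.5,0,0,0.5,-0.4,0,0,0.5,-0.4,0,0,0,0,0,0,0,0,0,0]'
python3 - <<'E'
from h import *
c=snap("top","t4.png");s=snap("scene");pots(c)
b=np.clip(s["color"][180:290,170:320,::-1].astype(int)*1.6,0,255).astype(np.uint8);a=np.clip(c["color"][190:290,320:460,::-1].astype(int)*1.6,0,255).astype(np.uint8)
cv2.imwrite("pics/p2.png",np.hstack([cv2.resize(a,(420,300)),cv2.resize(b,(375,300))]))
go(.4607,.3526,.247,1.546)
E
```

```text
t: 27.12
ee_pos: [0.5847, -0.0974, 0.1036]
ee_rot: [0.725, 0.689, 0.0, 0.0]
force: [-1.0, 0.6, 5.3]
grip_width: 0.653
finger_force: 33.0
t: 27.95
ee_pos: [0.5844, -0.0974, 0.1027]
ee_rot: [0.725, 0.689, -0.0, -0.0]
force: [0.6, 0.1, 0.5]
grip_width: 1.001
finger_force: 0.0
t: 28.78
ee_pos: [0.5848, -0.0976, 0.2314]
ee_rot: [0.725, 0.689, 0.0, 0.001]
force: [-0.4, -0.2, -0.4]
grip_width: 0.999
finger_force: 0.0
t: 29.62
ee_pos: [0.4394, 0.0711, 0.2298]
ee_rot: [0.724, 0.689, -0.001, -0.001]
force: [-0.4, -0.6, 0.4]
grip_width: 1.002
finger_force: 0.0
328 (205, 290, 24, 14) [0.4607 0.3527] size [0.0342 0.0591] yaw 1.552
282 (292, 271, 8, 69) [0.4184 0.151 ] size [0.0136 0.1575] yaw 3.106
310 (219, 223, 26, 25) [0.6181 0.3215] size [0.0316 0.0641] yaw 0.907
ee [0.4414 0.0699 0.2303] yaw -0.052 shift [ 7.084  0.116 -0.42 ] twist -19.97
```

View pics/p2.png

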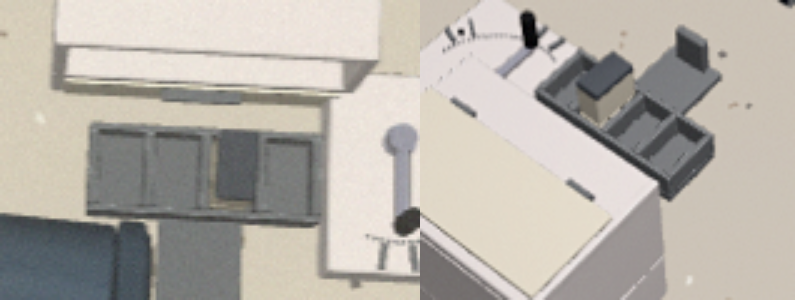

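Pot is seated in slot 2 (contact at TCP z 0.1036, upright in both views). Next is pot 1.

```bash
python3 -m handwheel '[0.708,0.014,0,0,0.708,0.014,0,0,0.708,0.014,0,0,0.708,0.014,0,0,0.708,0.014,0,0,0.708,0.014,0,0,0.708,0.014,0,0,0.708,0.014,0,0,0.708,0.014,0,0,0.708,0.014,0,0]' -1
python3 -m handwheel '[0,0,0.13,-1,0,0,0.13,-1,0,0,0.13,-1,0,0,0.13,-1,0,0,0.13,-1,0,0,0.13,-1,0,0,0.13,-1,0,0,0.13,-1,0,0,0.13,-1,0,0,0.13,-1]'
python3 -m handwheel '[0,0,0.13,-1,0,0,0.13,-1,0,0,0.13,-1,0,0,0.13,-1,0,0,0.13,-1,0,0,0.13,-1,0,0,0.13,-1,0,0,0.13,-1,0,0,0.13,-1,0,0,0.13,-1]'
python3 - <<'E'
from h import *
c=snap("top","t5.png");pots(c)
go(.4614,.3527,.028,1.552)
E
```

```text
t: 30.55
ee_pos: [0.4626, 0.3535, 0.2301]
ee_rot: [0.726, 0.688, -0.0, 0.0]
force: [0.3, 0.0, -1.5]
grip_width: 1.0
finger_force: 0.0
t: 31.38
ee_pos: [0.4627, 0.352, 0.1778]
ee_rot: [0.399, 0.917, -0.0, 0.0]
force: [-0.2, 0.7, -0.3]
grip_width: 0.994
finger_force: 0.0
t: 32.22
ee_pos: [0.4628, 0.352, 0.1258]
ee_rot: [0.01, 1.0, -0.0, 0.0]
force: [1.1, 0.0, -0.0]
grip_width: 1.001
finger_force: 0.0
3231 (190, 246, 51, 94) [0.4543 0.3715] size [0.1014 0.2114] yaw -2.948
300 (219, 223, 25, 25) [0.6187 0.3225] size [0.0319 0.0618] yaw 0.89
ee [0.4621 0.3517 0.1247] yaw 1.553 shift [0.014 0.027 2.419] twist 0.01
```

```bash
python3 -m handwheel '[0.001,0.002,0.243,0,0.001,0.002,0.243,0,0.001,0.002,0.243,0,0.001,0.002,0.243,0,0.001,0.002,0.243,0,0.001,0.002,0.243,0,0.001,0.002,0.243,0,0.001,0.002,0.243,0,0.001,0.002,0.243,0,0.001,0.002,0.243,0]' -1
python3 -m handwheel '[0,0,0,0,0,0,0,0,0,0,0,0,0,0,0,0,0,0,0,0,0,0,0,0,0,0,0,0,0,0,0,0,0,0,0,0,0,0,0,0]' 1 30
python3 -m handwheel '[0,0,-0.44,0,0,0,-0.44,0,0,0,-0.44,0,0,0,-0.44,0,0,0,-0.44,0,0,0,-0.44,0,0,0,-0.44,0,0,0,-0.44,0,0,0,-0.44,0,0,0,-0.44,0]'
python3 - <<'E'
from h import *
go(*c2w(SX,SY[3]),.205,-.05)
E
```

```text
t: 33.1
ee_pos: [0.4608, 0.3536, 0.0286]
ee_rot: [0.011, 1.0, 0.0, 0.0]
force: [-0.5, 0.2, -0.2]
grip_width: 1.002
finger_force: 0.0
t: 33.93
ee_pos: [0.4608, 0.3535, 0.0297]
ee_rot: [0.011, 1.0, -0.0, 0.0]
force: [0.6, -0.4, 0.5]
grip_width: 0.651
finger_force: 33.7
t: 34.77
ee_pos: [0.4604, 0.3533, 0.2063]
ee_rot: [0.011, 1.0, -0.0, -0.0]
force: [1.5, -0.4, -1.5]
grip_width: 0.65
finger_force: 33.5
ee [0.4604 0.3533 0.2063] yaw 1.548 shift [ -3.372 -10.025   0.032] twist 19.98
```

```bash
python3 -m handwheel '[-0.169,-0.501,0,0,-0.169,-0.501,0,0,-0.169,-0.501,0,0,-0.169,-0.501,0,0,-0.169,-0.501,0,0,-0.169,-0.501,0,0,-0.169,-0.501,0,0,-0.169,-0.501,0,0,-0.169,-0.501,0,0,-0.169,-0.501,0,0]'
python3 -m handwheel '[-0.169,-0.501,0,0,-0.169,-0.501,0,0,-0.169,-0.501,0,0,-0.169,-0.501,0,0,-0.169,-0.501,0,0,-0.169,-0.501,0,0,-0.169,-0.501,0,0,-0.169,-0.501,0,0,-0.169,-0.501,0,0,-0.169,-0.501,0,0]'
python3 -m handwheel '[0,0,0,1,0,0,0,1,0,0,0,1,0,0,0,1,0,0,0,1,0,0,0,1,0,0,0,1,0,0,0,1,0,0,0,1,0,0,0,1]'
python3 -m handwheel '[0,0,0,1,0,0,0,1,0,0,0,1,0,0,0,1,0,0,0,1,0,0,0,1,0,0,0,1,0,0,0,1,0,0,0,1,0,0,0,1]'
python3 - <<'E'
from h import *
go(*c2w(SX,SY[3]+.0006),.129,-.05)
E
```

```text
t: 35.6
ee_pos: [0.5237, 0.1507, 0.2054]
ee_rot: [0.011, 1.0, -0.0, -0.0]
force: [0.6, -0.5, -1.9]
grip_width: 0.652
finger_force: 33.6
t: 36.43
ee_pos: [0.5867, -0.0512, 0.2053]
ee_rot: [0.011, 1.0, 0.0, -0.0]
force: [-0.4, -0.3, -1.6]
grip_width: 0.653
finger_force: 33.6
t: 37.27
ee_pos: [0.5865, -0.0501, 0.2053]
ee_rot: [0.402, 0.916, -0.0, -0.0]
force: [0.5, -0.0, -1.1]
grip_width: 0.651
finger_force: 33.6
t: 38.1
ee_pos: [0.5865, -0.0501, 0.2053]
ee_rot: [0.727, 0.687, -0.0, -0.0]
force: [-0.7, 0.3, -1.0]
grip_width: 0.657
finger_force: 33.6
ee [ 0.5865 -0.0501  0.2053] yaw -0.056 shift [ 1.000e-03 -6.000e-03  1.907e+00] twist -0.07
```

```bash
python3 -m handwheel '[0,0,0.19,-0.07,0,0,0.19,0,0,0,0.19,0,0,0,0.19,0,0,0,0.19,0,0,0,0.19,0,0,0,0.19,0,0,0,0.19,0,0,0,0.19,0,0,0,0.19,0]'
python3 -m handwheel '[0,0,0.07,0,0,0,0.07,0,0,0,0.07,0,0,0,0.07,0,0,0,0.07,0,0,0,0.07,0,0,0,0,0,0,0,0,0,0,0,0,0,0,0,0,0]'
python3 -m handwheel '[0,0,0.06,0,0,0,0.06,0,0,0,0.06,0,0,0,0.02,0,0,0,0,0,0,0,0,0,0,0,0,0,0,0,0,0,0,0,0,0,0,0,0,0]'
python3 - <<'E'
from h import *
go(*c2w(SX,SY[3]+.0006),.1036,-.05);print(read_state()["force"])
E
```

```text
t: 38.93
ee_pos: [0.5869, -0.0502, 0.1288]
ee_rot: [0.723, 0.691, 0.0, 0.0]
force: [-0.5, -0.6, -1.7]
grip_width: 0.652
finger_force: 33.6
t: 39.77
ee_pos: [0.5952, -0.048, 0.1228]
ee_rot: [0.724, 0.69, 0.008, 0.007]
force: [0.3, 13.5, 44.6]
grip_width: 0.651
finger_force: 44.0
t: 40.6
ee_pos: [0.5966, -0.0465, 0.1169]
ee_rot: [0.724, 0.69, 0.01, 0.008]
force: [-0.7, 18.7, 55.0]
grip_width: 0.649
finger_force: 49.7
ee [ 0.5966 -0.0465  0.1169] yaw -0.048 shift [-0.101 -0.264  0.326] twist 0.03
[-0.66904237 18.70671073 55.01270904]
```

Contact well above the floor: the pot isn't entering. I'll lift straight off and look.

```bash
python3 -m handwheel '[0,0,-0.2,0,0,0,-0.2,0,0,0,-0.2,0,0,0,-0.2,0,0,0,-0.2,0,0,0,-0.2,0,0,0,-0.2,0,0,0,-0.2,0,0,0,-0.2,0,0,0,-0.2,0]'
python3 - <<'E'
from h import *
go(*c2w(SX,SY[3]+.0006),.129,-.05)
c=snap("top");s=snap("scene")
import pickle;pickle.dump((c,s),open("p3.pkl","wb"))
b=np.clip(s["color"][150:280,150:310,::-1].astype(int)*1.6,0,255).astype(np.uint8)
cv2.imwrite("pics/p3.png",cv2.resize(b,None,fx=4.6,fy=4.6,interpolation=cv2.INTER_CUBIC))
E
```

```text
t: 41.43
ee_pos: [0.5868, -0.0503, 0.1854]
ee_rot: [0.723, 0.691, -0.0, -0.0]
force: [0.8, -0.2, -1.0]
grip_width: 0.651
finger_force: 43.8
ee [ 0.5868 -0.0503  0.1854] yaw -0.046 shift [ 0.006 -0.015  1.41 ] twist 0.04
```

View pics/p3.png

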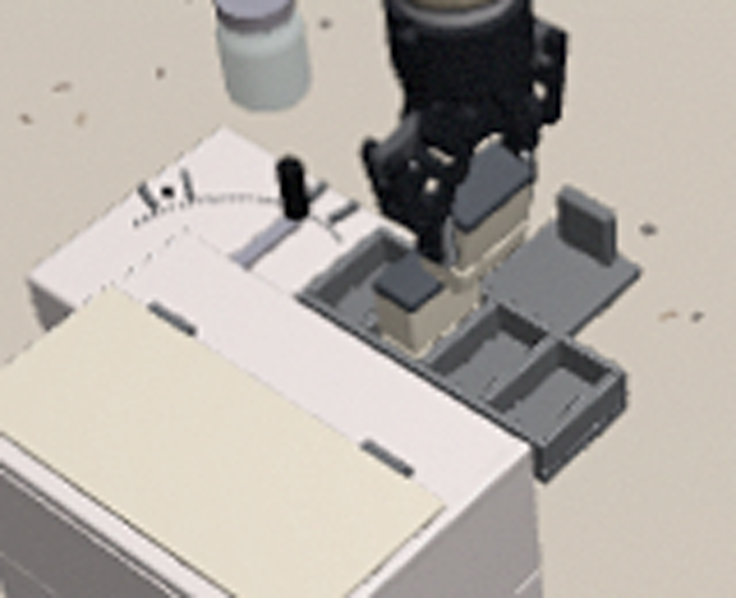

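The seated pot is still upright in slot 2 (lid at (408,283)). The held pot (495,190) looks rolled about the grip axis. I'll set it back on the counter to square it, then check the rack.

```bash
python3 -m handwheel '[0,-0.3,-0.1,0,0,-0.3,-0.1,0,0,-0.3,-0.1,0,0,-0.3,-0.1,0,0,-0.3,-0.1,0,0.5,-0.3,0,0,0.5,-0.3,0,0,0.5,-0.3,0,0,0.5,-0.3,0,0,0.5,-0.3,0,0]'
python3 -m handwheel '[0.5,0,0,0,0.5,0,0,0,0.5,0,0,0,0.5,0,0,0,0.5,0,0,0,0.5,0,0,0,0,0,0,0,0,0,0,0,0,0,0,0,0,0,0,0]'
python3 - <<'E'
from h import *
go(.46,.2,.06,-.05)
c=snap("top","t6.png");s=snap("scene","s6.png")
import pickle;pickle.dump((c,s),open("p4.pkl","wb"))
b=np.clip(s["color"][130:310,150:450,::-1].astype(int)*1.6,0,255).astype(np.uint8)
a=np.clip(c["color"][190:290,320:460,::-1].astype(int)*1.6,0,255).astype(np.uint8)
cv2.imwrite("pics/p4.png",np.vstack([cv2.resize(b,(500,300)),cv2.resize(a,(500,300))[:, :]]))
g=cv2.cvtColor(c["color"],cv2.COLOR_RGB2GRAY).astype(np.float32)
def samp(P):
    uv=np.array([proj(c,p) for p in P],np.float32);return cv2.remap(g,uv[None,:,0],uv[None,:,1],cv2.INTER_LINEAR)[0]
xs=np.arange(-.14,-.03,.002)
pr=np.mean([samp([[*c2w(x,y),.099] for x in xs]) for y in np.r_[-.085:-.06:.004,.01:.03:.004,.055:.08:.004]],0)
print("along x");print(" ".join(f"{y*1000:.0f}:{v:.0f}" for y,v in zip(xs,pr)))
ys=np.arange(-.106,.107,.002)
pr=np.mean([samp([[*c2w(x,y),.099] for y in ys]) for x in np.arange(-.105,-.07,.004)],0)
print("along y");print(" ".join(f"{y*1000:.0f}:{v:.0f}" for y,v in zip(ys,pr)))
E
```

```text
t: 42.37
ee_pos: [0.4707, 0.056, 0.2048]
ee_rot: [0.723, 0.69, -0.0, -0.0]
force: [-0.3, 1.0, -1.6]
grip_width: 0.652
finger_force: 43.8
t: 43.2
ee_pos: [0.477, 0.1743, 0.2047]
ee_rot: [0.724, 0.69, -0.0, -0.0]
force: [-1.0, -0.0, -0.6]
grip_width: 0.649
finger_force: 43.8
ee [0.477  0.1743 0.2047] yaw -0.047 shift [ 0.622 -0.452  3.617] twist 0.04
along x
-140:117 -138:117 -136:117 -134:117 -132:117 -130:117 -128:117 -126:117 -124:113 -122:88 -120:59 -118:50 -116:63 -114:79 -112:81 -110:78 -108:78 -106:79 -104:79 -102:78 -100:78 -98:78 -96:78 -94:78 -92:78 -90:78 -88:78 -86:78 -84:78 -82:78 -80:78 -78:79 -76:79 -74:79 -72:79 -70:79 -68:78 -66:78 -64:78 -62:78 -60:78 -58:78 -56:77 -54:69 -52:55 -50:51 -48:63 -46:80 -44:88 -42:112 -40:129 -38:130 -36:130 -34:130 -32:130 -30:129
along y
-106:140 -104:122 -102:98 -100:88 -98:86 -96:83 -94:80 -92:73 -90:63 -88:61 -86:70 -84:78 -82:79 -80:79 -78:79 -76:79 -74:79 -72:79 -70:79 -68:78 -66:79 -64:79 -62:78 -60:79 -58:79 -56:78 -54:76 -52:76 -50:79 -48:78 -46:71 -44:61 -42:56 -40:59 -38:59 -36:60 -34:59 -32:58 -30:59 -28:60 -26:61 -24:61 -22:62 -20:62 -18:62 -16:62 -14:61 -12:64 -10:77 -8:82 -6:79 -4:76 -2:78 0:74 2:69 4:69 6:75 8:78 10:78 12:79 14:79 16:78 18:78 20:79 22:79 24:79 26:79 28:79 30:78 32:78 34:78 36:79 38:78 40:78 42:79 44:79 46:73 48:68 50:71 52:78 54:78 56:78 58:79 60:78 62:79 64:79 66:79 68:79 70:79 72:79 74:79 76:79 78:79 80:79 82:78 84:75 86:76 88:78 90:80 92:80 94:89 96:111 98:126 100:130 102:130 104:131 106:130
```

View pics/p4.png

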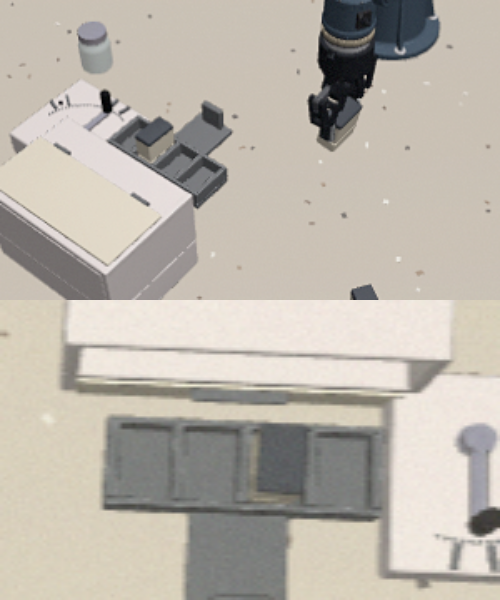

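The rack has slid in about 6 mm (slots now at x ≈ −78.7 mm; lever still released). Corrected for the visible wall faces, slot 3 is at y ≈ +20.6 mm. I'll set the pot down to square it.

```bash
python3 -m handwheel '[0.06,-0.045,0.36,0,0.06,-0.045,0.36,0,0.06,-0.045,0.36,0,0.06,-0.045,0.36,0,0.06,-0.045,0.36,0,0.06,-0.045,0.36,0,0.06,-0.045,0.36,0,0.06,-0.045,0.36,0,0.06,-0.045,0.36,0,0.06,-0.045,0.36,0]'
python3 -m handwheel '[0,0,0.1,0,0,0,0.1,0,0,0,0.1,0,0,0,0.1,0,0,0,0.1,0,0,0,0.05,0,0,0,0.05,0,0,0,0.05,0,0,0,0.05,0,0,0,0.05,0]'
python3 -m handwheel '[0,0,0,0,0,0,0,0,0,0,0,0,0,0,0,0,0,0,0,0,0,0,0,0,0,0,0,0,0,0,0,0,0,0,0,0,0,0,0,0]' -1
python3 -m handwheel '[0,0,-0.4,0,0,0,-0.4,0,0,0,-0.4,0,0,0,-0.4,0,0,0,-0.4,0,-0.4,-0.4,0,0,-0.4,-0.4,0,0,-0.4,-0.4,0,0,-0.4,-0.4,0,0,-0.4,-0.4,0,0]'
sed -i 's/^SX=.*/SX=-.0787;SY={1:-.0714,2:-.0254,3:.0206,4:.0666}/' h.py
python3 - <<'E'
from h import *
c=snap("top","t7.png");pots(c);s=snap("scene","s7.png")
b=np.clip(s["color"][180:340,300:460,::-1].astype(int)*1.6,0,255).astype(np.uint8)
a=np.clip(c["color"][220:320,200:300,::-1].astype(int)*1.6,0,255).astype(np.uint8)
cv2.imwrite("pics/p5.png",np.hstack([cv2.resize(a,(400,400),interpolation=cv2.INTER_CUBIC),cv2.resize(b,(400,400),interpolation=cv2.INTER_CUBIC)]))
E
```

```text
t: 44.13
ee_pos: [0.4608, 0.1994, 0.0602]
ee_rot: [0.724, 0.69, 0.0, 0.0]
force: [-0.4, -0.7, -2.3]
grip_width: 0.652
finger_force: 43.9
t: 44.97
ee_pos: [0.4604, 0.2, 0.0307]
ee_rot: [0.723, 0.691, 0.0, 0.0]
force: [-0.4, 0.5, -1.3]
grip_width: 0.647
finger_force: 43.8
t: 45.8
ee_pos: [0.4603, 0.1999, 0.0308]
ee_rot: [0.723, 0.691, 0.0, 0.0]
force: [-0.3, -0.1, -0.2]
grip_width: 0.996
finger_force: 0.0
t: 46.63
ee_pos: [0.3759, 0.1232, 0.111]
ee_rot: [0.723, 0.691, 0.0, 0.0]
force: [0.3, 0.4, -1.0]
grip_width: 0.997
finger_force: 0.0
1187 (270, 287, 30, 53) [0.4108 0.1812] size [0.0643 0.119 ] yaw -3.013
302 (219, 223, 25, 25) [0.6185 0.3223] size [0.0318 0.0625] yaw 0.885
```

View pics/p5.png

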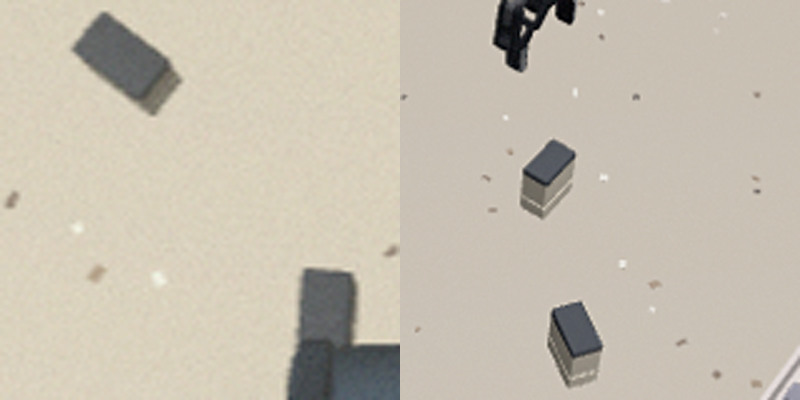

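Both counter pots stand upright (pot 1 squared with the slots). One picture is left, so I'll measure numerically with the arm moved clear.

```bash
python3 -m handwheel '[-0.4,0,-0.2,0,-0.4,0,-0.2,0,-0.4,0,-0.2,0,-0.4,0,-0.2,0,-0.4,0,-0.2,0,-0.4,0,0,0,0,0,0,0,0,0,0,0,0,0,0,0,0,0,0,0]'
cat >> h.py <<'E'
def prof(c,P):
    g=cv2.cvtColor(c["color"],cv2.COLOR_RGB2GRAY).astype(np.float32)
    uv=np.array([[proj(c,p) for p in r] for r in P],np.float32);return cv2.remap(g,uv[...,0],uv[...,1],cv2.INTER_LINEAR).mean(0)
def show(t,pr): print(" ".join(f"{a*1000:.0f}:{v:.0f}" for a,v in zip(t,pr)))
def lateral(c,x,y,yaw,z):
    "profiles across and along a lid near (x,y), long axis yaw"
    l=np.array([np.cos(yaw),np.sin(yaw)]);n=np.array([-l[1],l[0]]);o=np.array([x,y])
    t=np.arange(-.03,.031,.002);print("across");show(t,prof(c,[[[*(o+l*a+n*b),z] for b in t] for a in np.arange(-.018,.019,.003)]))
    t=np.arange(-.04,.041,.002);print("along");show(t,prof(c,[[[*(o+l*a+n*b),z] for a in t] for b in np.arange(-.01,.011,.002)]))
E
python3 - <<'E'
from h import *
c=snap("top","t8.png");pots(c)
lateral(c,.46,.2,-.05,.064)
lateral(c,.6185,.3223,.89,.064)
print("slot2 pot lid")
lateral(c,*c2w(SX,SY[2]),-.05,.139)
E
```

```text
t: 47.57
ee_pos: [0.3723, 0.0285, 0.1506]
ee_rot: [0.723, 0.691, -0.0, -0.0]
force: [-0.0, 0.6, 0.2]
grip_width: 1.005
finger_force: 0.0
303 (274, 287, 15, 24) [0.4565 0.1905] size [0.0329 0.0568] yaw 3.101
300 (207, 207, 24, 25) [0.6611 0.3555] size [0.0319 0.0632] yaw 0.854
across
-30:125 -28:106 -26:77 -24:58 -22:57 -20:60 -18:62 -16:62 -14:63 -12:62 -10:62 -8:63 -6:63 -4:63 -2:63 0:63 2:64 4:63 6:68 8:92 10:117 12:129 14:130 16:130 18:130 20:130 22:131 24:130 26:130 28:130 30:130
along
-40:131 -38:131 -36:130 -34:115 -32:96 -30:77 -28:69 -26:72 -24:71 -22:71 -20:72 -18:72 -16:71 -14:71 -12:70 -10:72 -8:73 -6:72 -4:71 -2:71 0:71 2:71 4:71 6:70 8:71 10:70 12:70 14:70 16:71 18:71 20:70 22:71 24:72 26:85 28:115 30:130 32:130 34:130 36:130 38:130 40:130
across
-30:129 -28:129 -26:126 -24:124 -22:122 -20:121 -18:122 -16:122 -14:122 -12:122 -10:122 -8:121 -6:122 -4:122 -2:121 0:121 2:121 4:124 6:127 8:129 10:129 12:129 14:130 16:130 18:129 20:129 22:129 24:130 26:130 28:130 30:129
along
-40:129 -38:130 -36:130 -34:130 -32:130 -30:129 -28:129 -26:129 -24:130 -22:130 -20:129 -18:129 -16:129 -14:129 -12:129 -10:129 -8:129 -6:130 -4:129 -2:129 0:129 2:129 4:129 6:129 8:129 10:129 12:126 14:109 16:92 18:91 20:90 22:87 24:86 26:84 28:78 30:73 32:75 34:80 36:80 38:80 40:80
slot2 pot lid
across
-30:76 -28:75 -26:76 -24:73 -22:71 -20:72 -18:77 -16:72 -14:62 -12:56 -10:57 -8:58 -6:58 -4:58 -2:58 0:59 2:59 4:59 6:59 8:60 10:59 12:59 14:59 16:58 18:65 20:80 22:83 24:80 26:78 28:77 30:71
along
-40:79 -38:75 -36:76 -34:75 -32:72 -30:56 -28:53 -26:56 -24:58 -22:59 -20:59 -18:58 -16:58 -14:58 -12:57 -10:58 -8:59 -6:59 -4:58 -2:58 0:58 2:59 4:59 6:59 8:59 10:59 12:58 14:58 16:58 18:59 20:59 22:59 24:60 26:67 28:104 30:128 32:129 34:128 36:128 38:128 40:127
```

Pot 1 now stands 7.5 mm off where the gripper set it (it had rolled), and pot 3 has been knocked to about (0.661, 0.356). I'll square pot 1 across its narrow side first, which centres it on the tool and ties camera to robot.

```bash
python3 -m handwheel '[0,0,-0.1,0,0,0,0,0,0,0,0,0,0,0,0,0,0,0,0,0,0,0,0,0,0,0,0,0,0,0,0,0,0,0,0,0,0,0,0,0]' -1
python3 - <<'E'
from h import *
go(.460,.1925,.03,1.52)
E
```

```text
t: 48.45
ee_pos: [0.3723, 0.0278, 0.1547]
ee_rot: [0.723, 0.691, -0.0, -0.0]
force: [0.1, 0.9, -0.2]
grip_width: 1.002
finger_force: 0.0
ee [0.3723 0.0278 0.1547] yaw -0.046 shift [4.216 2.001 3.118] twist -19.58
```

```bash
python3 -m handwheel '[0.422,0.2,-0.1,0,0.422,0.2,0,0,0.422,0.2,0,0,0.422,0.2,0,0,0.422,0.2,0,0,0.422,0.2,0,0,0.422,0.2,0,0,0.422,0.2,0,0,0.422,0.2,0,0,0.422,0.2,0,0]'
python3 -m handwheel '[0,0,0,-0.979,0,0,0,-0.979,0,0,0,-0.979,0,0,0,-0.979,0,0,0,-0.979,0,0,0,-0.979,0,0,0,-0.979,0,0,0,-0.979,0,0,0,-0.979,0,0,0,-0.979]'
python3 -m handwheel '[0,0,0,-0.979,0,0,0,-0.979,0,0,0,-0.979,0,0,0,-0.979,0,0,0,-0.979,0,0,0,-0.979,0,0,0,-0.979,0,0,0,-0.979,0,0,0,-0.979,0,0,0,-0.979]'
python3 -m handwheel '[0,0,0.32,0,0,0,0.32,0,0,0,0.32,0,0,0,0.32,0,0,0,0.32,0,0,0,0.32,0,0,0,0.32,0,0,0,0.32,0,0,0,0.32,0,0,0,0.32,0]'
python3 - <<'E'
from h import *
go(.460,.1925,.03,1.52)
E
python3 -m handwheel '[0,0,0,0,0,0,0,0,0,0,0,0,0,0,0,0,0,0,0,0,0,0,0,0,0,0,0,0,0,0,0,0,0,0,0,0,0,0,0,0]' 1 20
python3 -m handwheel '[0,0,0,0,0,0,0,0,0,0,0,0,0,0,0,0,0,0,0,0,0,0,0,0,0,0,0,0,0,0,0,0,0,0,0,0,0,0,0,0]' -1
python3 - <<'E'
from h import *
go(.460,.1925,.03,1.52)
E
python3 -m handwheel '[0,0,-0.32,0,0,0,-0.32,0,0,0,-0.32,0,0,0,-0.32,0,0,0,-0.32,0,0,0,-0.32,0,0,0,-0.32,0,0,0,-0.32,0,0,0,-0.32,0,0,0,-0.32,0]'
```

```text
t: 49.28
ee_pos: [0.4601, 0.1936, 0.1586]
ee_rot: [0.723, 0.691, -0.0, -0.0]
force: [0.7, 0.4, -1.1]
grip_width: 0.996
finger_force: 0.0
t: 50.12
ee_pos: [0.4598, 0.1927, 0.1586]
ee_rot: [0.403, 0.915, -0.0, -0.0]
force: [-1.2, -1.1, -0.3]
grip_width: 1.003
finger_force: 0.0
t: 50.95
ee_pos: [0.4598, 0.1927, 0.1586]
ee_rot: [0.023, 1.0, -0.0, -0.0]
force: [-0.0, -0.6, -0.2]
grip_width: 0.998
finger_force: 0.0
t: 51.78
ee_pos: [0.4601, 0.1927, 0.03]
ee_rot: [0.025, 1.0, 0.0, 0.0]
force: [0.4, 0.6, 0.1]
grip_width: 1.0
finger_force: 0.0
ee [0.4601 0.1927 0.03  ] yaw 1.52 shift [ 0.002 -0.005  0.001] twist 0.0
t: 52.62
ee_pos: [0.4606, 0.1929, 0.0315]
ee_rot: [0.025, 1.0, 0.0, 0.001]
force: [0.2, -0.5, 5.9]
grip_width: 0.373
finger_force: 29.9
t: 53.45
ee_pos: [0.46, 0.1927, 0.0307]
ee_rot: [0.025, 1.0, -0.0, -0.0]
force: [0.6, -0.2, 0.2]
grip_width: 0.999
finger_force: 0.0
ee [0.46   0.1927 0.0307] yaw 1.52 shift [-0.001 -0.005  0.018] twist 0.0
t: 54.28
ee_pos: [0.4597, 0.1927, 0.1594]
ee_rot: [0.025, 1.0, -0.0, -0.0]
force: [0.6, 0.6, -0.3]
grip_width: 1.003
finger_force: 0.0
```

```bash
python3 -m handwheel '[0,0,0,0.98,0,0,0,0.98,0,0,0,0.98,0,0,0,0.98,0,0,0,0.98,0,0,0,0.98,0,0,0,0.98,0,0,0,0.98,0,0,0,0.98,0,0,0,0.98]'
python3 -m handwheel '[0,0,0,0.98,0,0,0,0.98,0,0,0,0.98,0,0,0,0.98,0,0,0,0.98,0,0,0,0.98,0,0,0,0.98,0,0,0,0.98,0,0,0,0.98,0,0,0,0.98]'
python3 -m handwheel '[-0.4,-0.2,0,0,-0.4,-0.2,0,0,-0.4,-0.2,0,0,-0.4,-0.2,0,0,-0.4,-0.2,0,0,-0.4,-0.2,0,0,-0.4,-0.2,0,0,-0.4,-0.2,0,0,-0.4,-0.2,0,0,-0.4,-0.2,0,0]'
python3 - <<'E'
from h import *
c=snap("top","t9.png");pots(c)
lateral(c,.46,.1929,-.05,.064)
go(.460,.1929,.028,-.05)
E
```

```text
t: 55.12
ee_pos: [0.4597, 0.1927, 0.1587]
ee_rot: [0.407, 0.913, -0.0, -0.0]
force: [0.4, -0.4, -0.4]
grip_width: 0.995
finger_force: 0.0
t: 55.95
ee_pos: [0.4597, 0.1927, 0.1587]
ee_rot: [0.725, 0.689, -0.0, -0.0]
force: [0.3, 0.4, 0.3]
grip_width: 1.003
finger_force: 0.0
t: 56.78
ee_pos: [0.3719, 0.0361, 0.1589]
ee_rot: [0.724, 0.69, 0.0, 0.0]
force: [-0.2, 0.2, -0.2]
grip_width: 0.999
finger_force: 0.0
302 (275, 288, 14, 23) [0.4565 0.1898] size [0.0328 0.0564] yaw 3.105
306 (207, 207, 25, 24) [0.661  0.3552] size [0.0316 0.0647] yaw 0.869
across
-30:128 -28:129 -26:129 -24:125 -22:108 -20:81 -18:59 -16:55 -14:58 -12:61 -10:62 -8:62 -6:62 -4:62 -2:61 0:62 2:62 4:63 6:63 8:63 10:63 12:66 14:88 16:114 18:128 20:129 22:129 24:129 26:129 28:129 30:129
along
-40:129 -38:129 -36:128 -34:104 -32:77 -30:61 -28:59 -26:62 -24:62 -22:62 -20:62 -18:63 -16:62 -14:62 -12:62 -10:63 -8:63 -6:63 -4:62 -2:62 0:62 2:62 4:63 6:62 8:62 10:62 12:62 14:61 16:62 18:62 20:61 22:61 24:61 26:83 28:115 30:128 32:129 34:128 36:129 38:128 40:128
ee [0.3699 0.0348 0.1586] yaw -0.048 shift [4.058 2.068 3.257] twist 0.02
```

Camera offsets calibrated: the lid centroids were biased by about 3 mm, which explains the miss. Regrasp pot 1, now centred.

```bash
python3 -m handwheel '[0.406,0.207,0,0,0.406,0.207,0,0,0.406,0.207,0,0,0.406,0.207,0,0,0.406,0.207,0,0,0.406,0.207,0,0,0.406,0.207,0,0,0.406,0.207,0,0,0.406,0.207,0,0,0.406,0.207,0,0]'
python3 - <<'E'
from h import *
go(.460,.1929,.028,-.05)
E
python3 -m handwheel '[0,0,0.326,0,0,0,0.326,0,0,0,0.326,0,0,0,0.326,0,0,0,0.326,0,0,0,0.326,0,0,0,0.326,0,0,0,0.326,0,0,0,0.326,0,0,0,0.326,0]'
python3 - <<'E'
from h import *
go(.460,.1929,.028,-.05)
E
python3 -m handwheel '[0,0,0,0,0,0,0,0,0,0,0,0,0,0,0,0,0,0,0,0,0,0,0,0,0,0,0,0,0,0,0,0,0,0,0,0,0,0,0,0]' 1 30
python3 -m handwheel '[0,0,-0.44,0,0,0,-0.44,0,0,0,-0.44,0,0,0,-0.44,0,0,0,-0.44,0,0,0,-0.44,0,0,0,-0.44,0,0,0,-0.44,0,0,0,-0.44,0,0,0,-0.44,0]'
python3 - <<'E'
from h import *
go(*c2w(-.078,.0211),.205,-.05)
E
```

```text
t: 57.67
ee_pos: [0.4631, 0.1962, 0.1587]
ee_rot: [0.724, 0.69, -0.0, -0.0]
force: [0.3, 0.6, -0.8]
grip_width: 0.999
finger_force: 0.0
ee [0.4631 0.1962 0.1587] yaw -0.048 shift [-0.087 -0.074  3.268] twist 0.03
t: 58.5
ee_pos: [0.463, 0.1954, 0.0277]
ee_rot: [0.724, 0.69, 0.0, 0.0]
force: [0.1, -0.1, -1.2]
grip_width: 0.997
finger_force: 0.0
ee [0.463  0.1954 0.0277] yaw -0.048 shift [-0.065 -0.073 -0.008] twist 0.03
t: 59.33
ee_pos: [0.4631, 0.195, 0.0286]
ee_rot: [0.724, 0.69, 0.0, 0.0]
force: [-0.1, -0.5, 1.6]
grip_width: 0.651
finger_force: 33.3
t: 60.17
ee_pos: [0.4623, 0.1949, 0.205]
ee_rot: [0.724, 0.69, -0.0, -0.0]
force: [-0.2, 0.4, -1.4]
grip_width: 0.652
finger_force: 32.9
ee [0.4623 0.1949 0.205 ] yaw -0.048 shift [-5.942e+00  3.550e+00 -1.000e-03] twist 0.03
```

```bash
python3 -m handwheel '[-0.4,0,0,0,-0.4,0.05,0,0,-0.4,0.25,0,0,-0.4,0.25,0,0,-0.4,0.25,0,0,-0.4,0.25,0,0,-0.4,0.25,0,0,-0.4,0.25,0,0,-0.4,0.25,0,0,-0.4,0.25,0,0]'
python3 -m handwheel '[-0.4,0.25,0,0,-0.4,0.25,0,0,-0.4,0.25,0,0,-0.4,0.25,0,0,-0.284,0.25,0,0,0,0.25,0,0,0,0,0,0,0,0,0,0,0,0,0,0,0,0,0,0]'
python3 - <<'E'
from h import *
go(*c2w(-.078,.0234),.129,-.05)
E
```

```text
t: 61.0
ee_pos: [0.537, 0.0304, 0.204]
ee_rot: [0.724, 0.69, -0.0, -0.0]
force: [0.6, 1.3, -2.0]
grip_width: 0.652
finger_force: 33.1
t: 61.83
ee_pos: [0.5925, -0.0463, 0.2041]
ee_rot: [0.724, 0.69, -0.0, -0.001]
force: [-0.4, -0.6, -1.3]
grip_width: 0.651
finger_force: 33.1
ee [ 0.5925 -0.0463  0.2041] yaw -0.047 shift [-0.02   0.013  1.878] twist 0.04
```

```bash
python3 -m handwheel '[-0.02,0.013,0.187,0.04,0,0,0.187,0,0,0,0.187,0,0,0,0.187,0,0,0,0.187,0,0,0,0.187,0,0,0,0.187,0,0,0,0.187,0,0,0,0.187,0,0,0,0.187,0]'
python3 -m handwheel '[0,0,0.04,0,0,0,0.04,0,0,0,0.04,0,0,0,0.04,0,0,0,0,0,0,0,0,0,0,0,0,0,0,0,0,0,0,0,0,0,0,0,0,0]'
python3 - <<'E'
from h import *
go(*c2w(-.078,.0234),.1036,-.05);print(read_state()["force"],read_state()["ft_torque"])
E
```

```text
t: 62.67
ee_pos: [0.594, -0.0477, 0.1288]
ee_rot: [0.725, 0.689, -0.0, 0.0]
force: [0.4, -0.3, -0.8]
grip_width: 0.647
finger_force: 33.1
t: 63.5
ee_pos: [0.594, -0.0477, 0.1233]
ee_rot: [0.725, 0.689, 0.0, 0.0]
force: [0.1, -0.1, -0.2]
grip_width: 0.653
finger_force: 33.1
ee [ 0.594  -0.0477  0.1233] yaw -0.051 shift [ 0.016 -0.031  0.492] twist -0.01
[ 0.13971495 -0.09174959 -0.24446221] [ 0.03467973  0.01622454 -0.00184965]
```

```bash
python3 -m handwheel '[0,-0.01,0.06,0,0,-0.01,0.06,0,0,-0.01,0.06,0,0,0,0.06,0,0,0,0.06,0,0,0,0.06,0,0,0,0.04,0,0,0,0,0,0,0,0,0,0,0,0,0]'
python3 -m handwheel '[0,0,0.05,0,0,0,0.05,0,0,0,0,0,0,0,0,0,0,0,0,0,0,0,0,0,0,0,0,0,0,0,0,0,0,0,0,0,0,0,0,0]'
python3 - <<'E'
from h import *
go(*c2w(-.078,.0234),.1036,-.05);print(read_state()["force"],read_state()["ft_torque"])
E
```

```text
t: 64.33
ee_pos: [0.5929, -0.0477, 0.1072]
ee_rot: [0.725, 0.689, 0.0, 0.0]
force: [0.4, 0.8, -0.6]
grip_width: 0.654
finger_force: 33.1
t: 65.17
ee_pos: [0.5932, -0.0477, 0.1036]
ee_rot: [0.725, 0.689, 0.0, 0.0]
force: [-0.1, 0.4, 5.2]
grip_width: 0.65
finger_force: 33.8
ee [ 0.5932 -0.0477  0.1036] yaw -0.051 shift [ 0.017 -0.009  0.   ] twist -0.01
[-0.07268476  0.35518107  5.20645779] [0.05587205 0.07758593 0.05651597]
```

Seated with the same contact height as the first. Release, retreat, and measure pot 3.

```bash
python3 -m handwheel '[0,0,0,0,0,0,0,0,0,0,0,0,0,0,0,0,0,0,0,0,0,0,0,0,0,0,0,0,0,0,0,0,0,0,0,0,0,0,0,0]' -1
python3 -m handwheel '[0,0,-0.4,0,0,0,-0.4,0,0,0,-0.4,0,0,0,-0.4,0,0,0,-0.4,0,0,0,-0.4,0,0,0,-0.4,0,0,0,-0.2,0,0,0,0,0,0,0,0,0]'
python3 -m handwheel '[0.5,-0.5,0,0,0.5,-0.5,0,0,0.5,-0.5,0,0,0.5,-0.5,0,0,0.5,-0.5,0,0,0.5,-0.5,0,0,0,-0.4,0,0,0,-0.4,0,0,0,0,0,0,0,0,0,0]'
python3 - <<'E'
from h import *
c=snap("top","t10.png");pots(c)
lateral(c,.6635,.3575,.869,.064)
print("slots");
for i in(2,3): lateral(c,*c2w(SX,SY[i]),-.05,.139)
t=np.arange(-.14,-.03,.002);show(t,prof(c,[[[*c2w(x,y),.099] for x in t] for y in np.r_[-.085:-.06:.004,.055:.08:.004]]))
E
```

```text
t: 66.0
ee_pos: [0.5928, -0.0477, 0.1032]
ee_rot: [0.725, 0.689, 0.0, 0.0]
force: [0.8, 0.3, 0.1]
grip_width: 1.0
finger_force: 0.0
t: 66.83
ee_pos: [0.5927, -0.0476, 0.2231]
ee_rot: [0.725, 0.689, 0.0, 0.0]
force: [-0.7, 0.5, 0.9]
grip_width: 0.999
finger_force: 0.0
t: 67.67
ee_pos: [0.4464, 0.0801, 0.2225]
ee_rot: [0.725, 0.689, -0.0, -0.001]
force: [0.2, 0.2, 0.5]
grip_width: 0.997
finger_force: 0.0
703 (287, 255, 13, 85) [0.4437 0.1564] size [0.0233 0.2001] yaw 3.111
299 (207, 207, 25, 24) [0.6614 0.3557] size [0.0319 0.0627] yaw 0.874
across
-30:129 -28:129 -26:129 -24:129 -22:129 -20:128 -18:115 -16:84 -14:64 -12:61 -10:61 -8:61 -6:62 -4:61 -2:62 0:62 2:62 4:63 6:62 8:62 10:63 12:62 14:62 16:71 18:95 20:118 22:128 24:129 26:129 28:129 30:129
along
-40:83 -38:76 -36:77 -34:72 -32:69 -30:67 -28:59 -26:51 -24:54 -22:59 -20:61 -18:62 -16:63 -14:62 -12:61 -10:62 -8:61 -6:61 -4:62 -2:62 0:62 2:62 4:62 6:62 8:61 10:62 12:62 14:62 16:62 18:62 20:62 22:61 24:61 26:62 28:69 30:96 32:121 34:129 36:129 38:129 40:129
slots
across
-30:76 -28:76 -26:75 -24:73 -22:71 -20:72 -18:77 -16:72 -14:6
[... 589 characters left out ...]
8:76 30:69
along
-40:77 -38:70 -36:79 -34:79 -32:71 -30:60 -28:52 -26:57 -24:58 -22:58 -20:58 -18:58 -16:58 -14:58 -12:57 -10:57 -8:58 -6:59 -4:58 -2:57 0:57 2:58 4:58 6:59 8:58 10:58 12:57 14:58 16:59 18:59 20:59 22:58 24:59 26:63 28:104 30:127 32:128 34:128 36:128 38:129 40:121
-140:90 -138:91 -136:91 -134:92 -132:92 -130:93 -128:94 -126:95 -124:94 -122:77 -120:56 -118:47 -116:59 -114:77 -112:79 -110:74 -108:75 -106:77 -104:76 -102:77 -100:77 -98:77 -96:77 -94:77 -92:77 -90:77 -88:77 -86:77 -84:77 -82:77 -80:77 -78:77 -76:77 -74:77 -72:77 -70:77 -68:77 -66:77 -64:77 -62:77 -60:77 -58:77 -56:76 -54:69 -52:54 -50:49 -48:61 -46:79 -44:85 -42:107 -40:126 -38:128 -36:129 -34:129 -32:128 -30:128
```

Run:
```python
from h import *
go(.6668,.3586,.12,.87)
```

```text
ee [0.4477 0.0798 0.2228] yaw -0.051 shift [7.241 5.111 2.571] twist -11.52
```

```bash
python3 -m handwheel '[0.362,0.2555,0,0,0.362,0.2555,0,0,0.362,0.2555,0,0,0.362,0.2555,0,0,0.362,0.2555,0,0,0.362,0.2555,0,0,0.362,0.2555,0,0,0.362,0.2555,0,0,0.362,0.2555,0,0,0.362,0.2555,0,0]'
python3 -m handwheel '[0.362,0.2555,0,0,0.362,0.2555,0,0,0.362,0.2555,0,0,0.362,0.2555,0,0,0.362,0.2555,0,0,0.362,0.2555,0,0,0.362,0.2555,0,0,0.362,0.2555,0,0,0.362,0.2555,0,0,0.362,0.2555,0,0]'
python3 -m handwheel '[0,0,0.2,-1,0,0,0.2,-1,0,0,0.2,-1,0,0,0.2,-1,0,0,0.2,-1,0,0,0.2,-1,0,0,0.2,-1,0,0,0.2,-1,0,0,0.2,-1,0,0,0.2,-1]'
python3 -m handwheel '[0,0,0.1,-0.76,0,0,0.1,-0.76,0,0,0,0,0,0,0,0,0,0,0,0,0,0,0,0,0,0,0,0,0,0,0,0,0,0,0,0,0,0,0,0]'
python3 - <<'E'
from h import *
go(.6668,.3586,.028,.87)
E
```

```text
t: 68.55
ee_pos: [0.5587, 0.2198, 0.2225]
ee_rot: [0.725, 0.689, 0.0, 0.0]
force: [0.0, 0.8, -0.7]
grip_width: 0.999
finger_force: 0.0
t: 69.38
ee_pos: [0.6679, 0.3592, 0.222]
ee_rot: [0.725, 0.689, 0.0, 0.0]
force: [0.1, 0.2, -0.5]
grip_width: 0.997
finger_force: 0.0
t: 70.22
ee_pos: [0.6674, 0.3584, 0.1416]
ee_rot: [0.398, 0.917, 0.0, 0.0]
force: [-0.5, 0.2, -0.4]
grip_width: 1.004
finger_force: 0.0
t: 71.05
ee_pos: [0.666, 0.3588, 0.1354]
ee_rot: [0.343, 0.939, 0.0, 0.0]
force: [-0.1, 0.3, 0.9]
grip_width: 1.005
finger_force: 0.0
ee [0.666  0.3588 0.1354] yaw 0.87 shift [-0.018  0.008  2.686] twist 0.01
```

```bash
python3 -m handwheel '[-0.002,0,0.268,0,-0.002,0,0.268,0,-0.002,0,0.268,0,-0.002,0,0.268,0,-0.002,0,0.268,0,-0.002,0,0.268,0,-0.002,0,0.268,0,-0.002,0,0.268,0,-0.002,0,0.268,0,-0.002,0,0.268,0]' -1
python3 -m handwheel '[0,0,0,0,0,0,0,0,0,0,0,0,0,0,0,0,0,0,0,0,0,0,0,0,0,0,0,0,0,0,0,0,0,0,0,0,0,0,0,0]' 1 30
python3 - <<'E'
from h import *
go(.6668,.3586,.028,.87)
E
python3 -m handwheel '[0,0,-0.44,0,0,0,-0.44,0,0,0,-0.44,0,0,0,-0.44,0,0,0,-0.44,0,0,0,-0.44,0,0,0,-0.44,0,0,0,-0.44,0,0,0,-0.44,0,0,0,-0.44,0]'
python3 - <<'E'
from h import *
go(*c2w(-.078,.0671),.205,-.05)
E
```

```text
t: 71.88
ee_pos: [0.6666, 0.3582, 0.0268]
ee_rot: [0.343, 0.939, 0.0, -0.0]
force: [-0.3, 0.2, -0.5]
grip_width: 1.0
finger_force: 0.0
t: 72.72
ee_pos: [0.6666, 0.3583, 0.0282]
ee_rot: [0.343, 0.939, 0.0, 0.0]
force: [-0.7, 1.0, 0.1]
grip_width: 0.652
finger_force: 32.7
ee [0.6666 0.3583 0.0282] yaw 0.871 shift [0.001 0.01  0.004] twist 0.01
t: 73.55
ee_pos: [0.6663, 0.3582, 0.2046]
ee_rot: [0.343, 0.939, -0.0, -0.0]
force: [0.8, 0.4, -1.0]
grip_width: 0.65
finger_force: 32.6
ee [0.6663 0.3582 0.2046] yaw 0.871 shift [-4.461e+00 -8.061e+00 -7.000e-03] twist 11.51
```

```bash
python3 -m handwheel '[-0.223,-0.403,-0.1,0,-0.223,-0.403,-0.1,0,-0.223,-0.403,-0.1,0,-0.223,-0.403,0,0,-0.223,-0.403,0,0,-0.223,-0.403,0,0,-0.223,-0.403,0,0,-0.223,-0.403,0,0,-0.223,-0.403,0,0,-0.223,-0.403,0,0]'
python3 -m handwheel '[-0.223,-0.403,0,0,-0.223,-0.403,0,0,-0.223,-0.403,0,0,-0.223,-0.403,0,0,-0.223,-0.403,0,0,-0.223,-0.403,0,0,-0.223,-0.403,0,0,-0.223,-0.403,0,0,-0.223,-0.403,0,0,-0.223,-0.403,0,0]'
python3 -m handwheel '[0,0,0,1,0,0,0,1,0,0,0,1,0,0,0,1,0,0,0,1,0,0,0,1,0,0,0,1,0,0,0,1,0,0,0,1,0,0,0,1]'
python3 -m handwheel '[0,0,0.1,0.75,0,0,0.1,0.75,0,0,0.1,0,0,0,0,0,0,0,0,0,0,0,0,0,0,0,0,0,0,0,0,0,0,0,0,0,0,0,0,0]'
python3 - <<'E'
from h import *
go(*c2w(-.078,.0671),.129,-.05)
E
```

```text
t: 74.38
ee_pos: [0.6306, 0.1766, 0.216]
ee_rot: [0.343, 0.939, -0.0, 0.0]
force: [0.2, -1.4, -1.9]
grip_width: 0.655
finger_force: 32.6
t: 75.22
ee_pos: [0.595, -0.0041, 0.2161]
ee_rot: [0.343, 0.939, 0.0, 0.0]
force: [0.2, -0.5, -1.5]
grip_width: 0.654
finger_force: 32.6
t: 76.05
ee_pos: [0.5952, -0.0033, 0.216]
ee_rot: [0.683, 0.73, 0.0, 0.0]
force: [-0.3, -1.0, -0.3]
grip_width: 0.656
finger_force: 32.7
t: 76.88
ee_pos: [0.5953, -0.0033, 0.2041]
ee_rot: [0.724, 0.689, 0.0, 0.0]
force: [0.1, 0.2, -1.2]
grip_width: 0.647
finger_force: 32.7
ee [ 0.5953 -0.0033  0.2041] yaw -0.049 shift [-0.003 -0.008  1.877] twist 0.01
```

```bash
python3 -m handwheel '[-0.003,0,0.187,0,0,-0.008,0.187,0,0,0,0.187,0,0,0,0.187,0,0,0,0.187,0,0,0,0.187,0,0,0,0.187,0,0,0,0.187,0,0,0,0.187,0,0,0,0.187,0]'
python3 -m handwheel '[0,0,0.04,0,0,0,0.04,0,0,0,0.04,0,0,0,0.04,0,0,0,0,0,0,0,0,0,0,0,0,0,0,0,0,0,0,0,0,0,0,0,0,0]'
python3 - <<'E'
from h import *
go(*c2w(-.078,.0671),.1036,-.05);print(read_state()["force"],read_state()["ft_torque"])
E
```

```text
t: 77.72
ee_pos: [0.595, -0.0034, 0.1284]
ee_rot: [0.724, 0.689, -0.0, -0.0]
force: [-0.2, -0.0, -0.8]
grip_width: 0.65
finger_force: 32.7
t: 78.55
ee_pos: [0.595, -0.0034, 0.1229]
ee_rot: [0.724, 0.689, 0.0, 0.0]
force: [0.3, 0.2, -2.2]
grip_width: 0.654
finger_force: 32.7
ee [ 0.595  -0.0034  0.1229] yaw -0.049 shift [0.    0.    0.483] twist 0.01
[ 0.34893935  0.21002485 -2.21521577] [ 0.02963181 -0.02274101 -0.02687183]
```

No contact at 4 mm inside the pocket; continue down.

```bash
python3 -m handwheel '[0,0,0.06,0,0,0,0.06,0,0,0,0.06,0,0,0,0.06,0,0,0,0.06,0,0,0,0.06,0,0,0,0.04,0,0,0,0,0,0,0,0,0,0,0,0,0]'
python3 -m handwheel '[0,0,0.05,0,0,0,0.04,0,0,0,0,0,0,0,0,0,0,0,0,0,0,0,0,0,0,0,0,0,0,0,0,0,0,0,0,0,0,0,0,0]'
python3 -m handwheel '[0,0,0,0,0,0,0,0,0,0,0,0,0,0,0,0,0,0,0,0,0,0,0,0,0,0,0,0,0,0,0,0,0,0,0,0,0,0,0,0]' -1
python3 -m handwheel '[0,0,-0.4,0,0,0,-0.4,0,0,0,-0.4,0,0,0,-0.4,0,0,0,-0.4,0,0,0,-0.4,0,0,0,-0.4,0,0,0,-0.2,0,0,0,0,0,0,0,0,0]'
python3 -m handwheel '[0.5,-0.5,0,0,0.5,-0.5,0,0,0.5,-0.5,0,0,0.5,-0.5,0,0,0.5,-0.5,0,0,0.5,-0.5,0,0,0,-0.4,0,0,0,-0.4,0,0,0,0,0,0,0,0,0,0]'
python3 - <<'E'
from h import *
c=snap("top","t11.png");s=snap("scene","s11.png")
b=np.clip(s["color"][160:300,130:320,::-1].astype(int)*1.6,0,255).astype(np.uint8);a=np.clip(c["color"][190:290,310:510,::-1].astype(int)*1.6,0,255).astype(np.uint8)
cv2.imwrite("pics/p6.png",np.vstack([cv2.resize(a,(600,300),interpolation=cv2.INTER_CUBIC),cv2.resize(b,(407,300),interpolation=cv2.INTER_CUBIC).repeat(1,1) if 0 else cv2.resize(b,(600,300),interpolation=cv2.INTER_CUBIC)]))
t=np.arange(-.14,-.03,.002);show(t,prof(c,[[[*c2w(x,y),.099] for x in t] for y in np.r_[-.085:-.06:.004]]))
E
```

```text
t: 79.38
ee_pos: [0.5951, -0.0034, 0.1068]
ee_rot: [0.724, 0.689, 0.0, 0.0]
force: [-0.7, 0.2, -1.0]
grip_width: 0.654
finger_force: 32.7
t: 80.22
ee_pos: [0.595, -0.0034, 0.1032]
ee_rot: [0.724, 0.689, 0.0, 0.0]
force: [0.3, 0.7, -0.5]
grip_width: 0.654
finger_force: 32.7
t: 81.05
ee_pos: [0.5949, -0.0034, 0.1031]
ee_rot: [0.724, 0.689, -0.0, -0.0]
force: [0.3, 0.4, -0.0]
grip_width: 1.0
finger_force: 0.0
t: 81.88
ee_pos: [0.5948, -0.0033, 0.2231]
ee_rot: [0.724, 0.689, 0.0, 0.0]
force: [0.1, -0.3, 0.0]
grip_width: 0.998
finger_force: 0.0
t: 82.72
ee_pos: [0.4484, 0.1241, 0.2224]
ee_rot: [0.724, 0.69, -0.001, -0.0]
force: [-0.4, -0.8, -0.1]
grip_width: 0.999
finger_force: 0.0
-140:129 -138:130 -136:129 -134:129 -132:129 -130:128 -128:129 -126:128 -124:127 -122:101 -120:65 -118:49 -116:55 -114:76 -112:80 -110:77 -108:75 -106:77 -104:77 -102:77 -100:76 -98:77 -96:77 -94:77 -92:77 -90:77 -88:78 -86:77 -84:76 -82:77 -80:76 -78:75 -76:76 -74:77 -72:77 -70:76 -68:76 -66:76 -64:76 -62:77 -60:77 -58:77 -56:77 -54:72 -52:57 -50:49 -48:58 -46:77 -44:83 -42:101 -40:124 -38:128 -36:128 -34:129 -32:128 -30:128
```

View pics/p6.png

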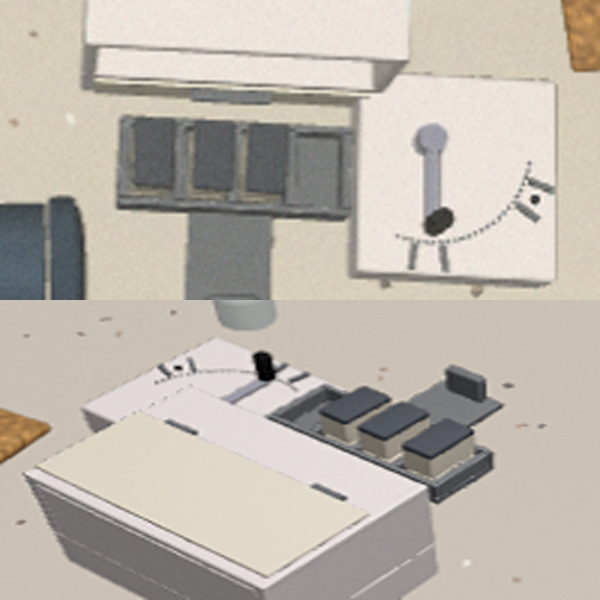

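All three lids level (top crop (153,150), (215,155), (268,157)), lever still in the release notch. Now I'll grip the tab and slide the rack home.

Run:
```python
from h import *
go(*c2w(-.193,-.002),.085,-.05)
```

```text
ee [0.4503 0.1237 0.2229] yaw -0.05 shift [-4.721  0.895  3.448] twist 0.0
```

```bash
python3 -m handwheel '[-0.472,0.09,0,0,-0.472,0.09,0,0,-0.472,0.09,0,0,-0.472,0.09,0,0,-0.472,0.09,0,0,-0.472,0.09,0,0,-0.472,0.09,0,0,-0.472,0.09,0,0,-0.472,0.09,0,0,-0.472,0.09,0,0]' 0
python3 -m handwheel '[0,0,0,0,0,0,0.38,0,0,0,0.38,0,0,0,0.38,0,0,0,0.38,0,0,0,0.38,0,0,0,0.38,0,0,0,0.38,0,0,0,0.38,0,0,0,0.38,0]'
python3 -m handwheel '[0,0,0,0,0,0,0,0,0,0,0,0,0,0,0,0,0,0,0,0,0,0,0,0,0,0,0,0,0,0,0,0,0,0,0,0,0,0,0,0]' 1 40
python3 - <<'E'
from h import *
go(*c2w(-.07,-.002),.085,-.05);print(w2c(read_state()["ee_pos"]),read_state()["force"])
E
```

```text
t: 83.65
ee_pos: [0.477, -0.0684, 0.223]
ee_rot: [0.725, 0.689, 0.0, 0.0]
force: [-0.8, 0.0, -1.0]
grip_width: 0.5
finger_force: 0.0
t: 84.48
ee_pos: [0.4766, -0.0665, 0.0853]
ee_rot: [0.725, 0.689, 0.0, 0.0]
force: [-0.3, 0.4, 0.2]
grip_width: 0.501
finger_force: 0.0
t: 85.32
ee_pos: [0.4759, -0.0665, 0.0865]
ee_rot: [0.724, 0.689, 0.0, 0.0]
force: [1.8, 0.2, -7.9]
grip_width: 0.132
finger_force: 40.8
ee [ 0.4759 -0.0665  0.0865] yaw -0.049 shift [-0.006  3.096  0.038] twist 0.01
[-0.19384033 -0.00183567] [ 1.76851208  0.17133135 -7.85688642]
```

```bash
python3 -m handwheel '[0,0.15,0,0,0,0.15,0,0,0,0.15,0,0,0,0.15,0,0,0,0.15,0,0,0,0.15,0,0,0,0.15,0,0,0,0.15,0,0,0,0.15,0,0,0,0.15,0,0]'
python3 -m handwheel '[0,0.15,0,0,0,0.15,0,0,0,0.15,0,0,0,0.15,0,0,0,0.15,0,0,0,0.15,0,0,0,0.15,0,0,0,0.15,0,0,0,0.15,0,0,0,0.15,0,0]'
python3 -m handwheel '[0,0.05,0,0,0,0.05,0,0,0,0.03,0,0,0,0.03,0,0,0,0.03,0,0,0,0,0,0,0,0,0,0,0,0,0,0,0,0,0,0,0,0,0,0]'
python3 - <<'E'
from h import *
go(*c2w(-.07,-.002),.085,-.05);print(w2c(read_state()["ee_pos"]),read_state()["force"])
E
```

```text
t: 86.15
ee_pos: [0.5362, -0.0691, 0.0864]
ee_rot: [0.724, 0.689, 0.0, -0.0]
force: [-2.0, 0.9, -1.3]
grip_width: 0.131
finger_force: 41.9
t: 86.98
ee_pos: [0.5961, -0.0717, 0.0864]
ee_rot: [0.724, 0.689, 0.0, -0.0]
force: [-2.3, 4.5, 1.2]
grip_width: 0.132
finger_force: 42.2
t: 87.82
ee_pos: [0.6007, -0.0719, 0.0864]
ee_rot: [0.724, 0.69, -0.002, -0.002]
force: [-7.9, 4.0, 5.4]
grip_width: 0.125
finger_force: 42.8
ee [ 0.6007 -0.0719  0.0864] yaw -0.049 shift [-0.024 -0.027  0.036] twist 0.01
[-0.0689     -0.00105561] [-7.89211651  4.03001275  5.40821668]
```

Home stop reached (same x as at the start). Release the tab and go to the lever.

```bash
python3 -m handwheel '[0,0,0,0,0,0,0,0,0,0,0,0,0,0,0,0,0,0,0,0,0,0,0,0,0,0,0,0,0,0,0,0,0,0,0,0,0,0,0,0]' 0
python3 -m handwheel '[0,0,-0.37,0,0,0,-0.37,0,0,0,-0.37,0,0,0,-0.37,0,0,0,-0.37,0,0,0,-0.37,0,0,0,-0.37,0,0,0,-0.37,0,0,0,0,0,0,0,0,0]'
python3 - <<'E'
from h import *
go(.5458,-.2404,.2,-1.62)
E
```

```text
t: 88.65
ee_pos: [0.6031, -0.0727, 0.0863]
ee_rot: [0.724, 0.689, 0.0, 0.0]
force: [0.7, -0.1, -0.0]
grip_width: 0.502
finger_force: 0.0
t: 89.48
ee_pos: [0.6035, -0.0727, 0.2054]
ee_rot: [0.724, 0.689, 0.0, 0.001]
force: [-0.7, -0.3, -0.4]
grip_width: 0.499
finger_force: 0.0
ee [ 0.6035 -0.0727  0.2054] yaw -0.049 shift [-4.257 -1.234  0.134] twist 19.63
```

```bash
python3 -m handwheel '[-0.426,-0.123,0,0,-0.426,-0.123,0,0,-0.426,-0.123,0,0,-0.426,-0.123,0,0,-0.426,-0.123,0,0,-0.426,-0.123,0,0,-0.426,-0.123,0,0,-0.426,-0.123,0,0,-0.426,-0.123,0,0,-0.426,-0.123,0,0]' -1
python3 -m handwheel '[0,0,0,0.982,0,0,0,0.982,0,0,0,0.982,0,0,0,0.982,0,0,0,0.982,0,0,0,0.982,0,0,0,0.982,0,0,0,0.982,0,0,0,0.982,0,0,0,0.982]'
python3 -m handwheel '[0,0,0,0.982,0,0,0,0.982,0,0,0,0.982,0,0,0,0.982,0,0,0,0.982,0,0,0,0.982,0,0,0,0.982,0,0,0,0.982,0,0,0,0.982,0,0,0,0.982]'
python3 - <<'E'
from h import *
go(.5455,-.2401,.0745,-1.62)
E
```

```text
t: 90.32
ee_pos: [0.5444, -0.2407, 0.2031]
ee_rot: [0.724, 0.689, -0.0, -0.001]
force: [0.2, -0.1, 0.2]
grip_width: 1.003
finger_force: 0.0
t: 91.15
ee_pos: [0.5447, -0.2399, 0.203]
ee_rot: [0.934, 0.358, -0.001, -0.001]
force: [0.6, -0.4, -0.5]
grip_width: 1.0
finger_force: 0.0
t: 91.98
ee_pos: [0.5448, -0.2399, 0.203]
ee_rot: [1.0, -0.027, -0.001, -0.001]
force: [1.0, -0.6, -0.9]
grip_width: 0.998
finger_force: 0.0
ee [ 0.5448 -0.2399  0.203 ] yaw -1.624 shift [0.027 0.01  3.213] twist -0.06
```

```bash
python3 -m handwheel '[0.003,0,0.32,0,0.003,0,0.32,0,0.003,0,0.32,0,0.003,0,0.32,0,0.003,0,0.32,0,0.003,0,0.32,0,0.003,0,0.32,0,0.003,0,0.32,0,0.003,0,0.32,0,0.003,0,0.32,0]' -1
python3 -m handwheel '[0,0,0,0,0,0,0,0,0,0,0,0,0,0,0,0,0,0,0,0,0,0,0,0,0,0,0,0,0,0,0,0,0,0,0,0,0,0,0,0]' 1 30
python3 -m handwheel '[0.003,0.103,0,-0.6875,0.003,0.103,0,-0.6875,0.003,0.103,0,-0.6875,0.003,0.103,0,-0.6875,0.003,0.103,0,-0.6875,0.003,0.103,0,-0.6875,0.003,0.103,0,-0.6875,0.003,0.103,0,-0.6875,0.003,0.103,0,-0.6875,0.003,0.103,0,-0.6875]'
python3 -m handwheel '[0.003,0.103,0,-0.6875,0.003,0.103,0,-0.6875,0.003,0.103,0,-0.6875,0.003,0.103,0,-0.6875,0.003,0.103,0,-0.6875,0.003,0.103,0,-0.6875,0.003,0.103,0,-0.6875,0.003,0.103,0,-0.6875,0.003,0.103,0,-0.6875,0.003,0.103,0,-0.6875]'
python3 -m handwheel '[0,0,0,0,0,0,0,0,0,0,0,0,0,0,0,0,0,0,0,0,0,0,0,0,0,0,0,0,0,0,0,0,0,0,0,0,0,0,0,0]'
python3 - <<'E'
from h import *
go(*c2w(-.074,-.239),.0745,-.52);k=w2c(read_state()["ee_pos"])-[-.040,-.172];print(np.arctan2(-k[1],-k[0])+.3,np.hypot(*k))
E
```

```text
t: 92.82
ee_pos: [0.5458, -0.2398, 0.0746]
ee_rot: [1.0, -0.025, -0.001, -0.001]
force: [-0.3, -0.4, -0.1]
grip_width: 1.001
finger_force: 0.0
t: 93.65
ee_pos: [0.5472, -0.2407, 0.0776]
ee_rot: [1.0, -0.025, 0.001, 0.0]
force: [-1.5, 0.7, 6.1]
grip_width: 0.2
finger_force: 30.2
t: 94.48
ee_pos: [0.5572, -0.2805, 0.0775]
ee_rot: [0.969, 0.248, 0.001, 0.001]
force: [2.3, 1.1, 4.1]
grip_width: 0.197
finger_force: 30.3
t: 95.32
ee_pos: [0.5863, -0.3091, 0.0776]
ee_rot: [0.865, 0.502, 0.002, 0.001]
force: [1.6, 1.6, 3.9]
grip_width: 0.2
finger_force: 30.2
t: 96.15
ee_pos: [0.5863, -0.3092, 0.0776]
ee_rot: [0.866, 0.5, 0.002, 0.001]
force: [5.1, 3.0, 3.8]
grip_width: 0.199
finger_force: 30.3
ee [ 0.5863 -0.3092  0.0776] yaw -0.523 shift [-0.035 -0.052  0.076] twist -0.04
1.4293954347235176 0.07379189263680361
```

```bash
python3 -m handwheel '[0,-0.02,0,0,0,-0.02,0,0,0,0,0,0,0,0,0,0,0,0,0,0,0,0,0,0,0,0,0,0,0,0,0,0,0,0,0,0,0,0,0,0]'
python3 -m handwheel '[0,0,0,0,0,0,0,0,0,0,0,0,0,0,0,0,0,0,0,0,0,0,0,0,0,0,0,0,0,0,0,0,0,0,0,0,0,0,0,0]' -1
python3 -m handwheel '[0,0,-0.4,0,0,0,-0.4,0,0,0,-0.4,0,0,0,-0.4,0,0,0,-0.4,0,0,0,-0.4,0,0,0,-0.4,0,0,0,-0.4,0,0,0,0,0,0,0,0,0]'
python3 -m handwheel '[-0.4,-0.4,0,0,-0.4,-0.4,0,0,-0.4,-0.4,0,0,-0.4,-0.4,0,0,-0.4,-0.4,0,0,-0.4,-0.4,0,0,-0.4,-0.4,0,0,-0.4,-0.4,0,0,-0.4,-0.4,0,0,-0.4,-0.4,0,0]'
python3 - <<'E'
from h import *
s=snap("scene","s12.png");c=snap("top","t12.png")
def knob(c,P,z):
    u,v=map(int,proj(c,P));r=18;g=cv2.cvtColor(c["color"],cv2.COLOR_RGB2GRAY)[v-r:v+r,u-r:u+r];y,x=np.nonzero(g<40);return len(x),x.mean()+u-r,y.mean()+v-r
for n,cc in(("scene",s),("top",c)):
    print(n,"measured",knob(cc,[*c2w(-.074,-.239),.085],.085))
    for q in(1.3,1.4,1.5): print(q,np.round(proj(cc,[*c2w(-.040-.075*np.cos(q-.3),-.172-.075*np.sin(q-.3)),.086]),1))
# rack: tab position
t=np.arange(-.12,-.02,.003);show(t,prof(c,[[[*c2w(x,y),.115] for x in t] for y in np.arange(-.015,.012,.003)]))
import pickle
c0=pickle.load(open("top0.pkl","rb"));show(t,prof(c0,[[[*c2w(x,y),.115] for x in t] for y in np.arange(-.015,.012,.003)]))
E
```

```text
t: 96.98
ee_pos: [0.5854, -0.3087, 0.0775]
ee_rot: [0.866, 0.5, 0.002, 0.002]
force: [7.0, 0.8, 3.5]
grip_width: 0.199
finger_force: 30.2
t: 97.82
ee_pos: [0.5831, -0.3084, 0.0768]
ee_rot: [0.865, 0.501, -0.0, 0.0]
force: [-0.5, 0.2, 0.3]
grip_width: 0.996
finger_force: 0.0
t: 98.65
ee_pos: [0.5835, -0.3087, 0.2056]
ee_rot: [0.865, 0.501, 0.0, 0.001]
force: [0.1, 0.2, -1.3]
grip_width: 0.996
finger_force: 0.0
t: 99.48
ee_pos: [0.3631, -0.3669, 0.2033]
ee_rot: [0.865, 0.501, -0.0, -0.001]
force: [-0.8, -0.6, 0.6]
grip_width: 0.998
finger_force: 0.0
scene measured (72, np.float64(186.88888888888889), np.float64(188.81944444444446))
1.3 [188.6 187.3]
1.4 [186. 188.]
1.5 [183.5 188.8]
top measured (29, np.float64(482.0), np.float64(249.82758620689657))
1.3 [480.7 251.5]
1.4 [482.2 249. ]
1.5 [483.5 246.4]
-120:129 -117:129 -114:129 -111:129 -108:129 -105:129 -102:129 -99:130 -96:129 -93:129 -90:116 -87:74 -84:67 -81:51 -78:52 -75:71 -72:81 -69:79 -66:72 -63:77 -60:79 -57:79 -54:79 -51:78 -48:78 -45:79 -42:78 -39:79 -36:79 -33:79 -30:78 -27:78 -24:78 -21:78
-120:123 -117:123 -114:124 -111:124 -108:123 -105:123 -102:123 -99:123 -96:123 -93:117 -90:74 -87:66 -84:50 -81:48 -78:63 -75:76 -72:75 -69:70 -66:72 -63:75 -60:74 -57:74 -54:74 -51:75 -48:75 -45:74 -42:74 -39:74 -36:74 -33:75 -30:75 -27:75 -24:74 -21:74
```

Run:
```python
from h import *
import pickle
D={n:(pickle.load(open(n+"0.pkl","rb")),cv2.imread(f"pics/{m}12.png")[:,:,::-1]) for n,m in(("top","t"),("scene","s"))}
for n,(c,i2) in D.items():
  for im in(c["color"],i2):
    u,v=map(int,proj(c,[*c2w(-.074,-.239),.085]));r=18;g=cv2.cvtColor(np.ascontiguousarray(im),cv2.COLOR_RGB2GRAY)[v-r:v+r,u-r:u+r]
    for th in(40,50):y,x=np.nonzero(g<th);print(n,th,len(x),round(x.mean()+u-r,2),round(y.mean()+v-r,2))
    # pip: small dark spot on the pad
  print("pip",np.round(proj(c,[*c2w(-.0843,-.2636),.05]),1))
```

```text
top 40 56 483.71 247.43
top 50 72 483.57 247.61
top 40 29 482.0 249.83
top 50 72 482.61 249.49
pip [488.1 256.1]
scene 40 72 184.72 189.29
scene 50 80 184.64 189.41
scene 40 72 186.89 188.82
scene 50 79 186.91 188.58
pip [184.7 191.4]
```

Run:
```python
from h import *
import pickle
from scipy.optimize import minimize_scalar
def ang(c,im,q0):
    k=lambda q,z:[*c2w(-.040-.075*np.cos(q-.3),-.172-.075*np.sin(q-.3)),z]
    u,v=map(int,proj(c,k(q0,.085)));r=16;g=cv2.cvtColor(np.ascontiguousarray(im),cv2.COLOR_RGB2GRAY)[v-r:v+r,u-r:u+r]
    y,x=np.nonzero(g<50);m=np.array([x.mean()+u-r,y.mean()+v-r])
    # tangential image direction only
    a,b=np.array(proj(c,k(q0-.1,.085))),np.array(proj(c,k(q0+.1,.085)));d=(b-a)
    res=m-(a+b)/2;return round(q0+.2*(res@d)/(d@d),3),len(x),(res-d*(res@d)/(d@d)).round(2)
for n,m in(("top","t"),("scene","s")):
    c=pickle.load(open(n+"0.pkl","rb"))
    print(n,"start",ang(c,c["color"],1.4),"release",ang(c,cv2.imread(f"pics/{m}11.png")[:,:,::-1],.3),"now",ang(c,cv2.imread(f"pics/{m}12.png")[:,:,::-1],1.4))
```

```text
top start (np.float64(1.47), 72, array([0.61, 0.33])) release (np.float64(0.324), 55, array([ 0.02, -0.27])) now (np.float64(1.397), 72, array([0.66, 0.36]))
scene start (np.float64(1.465), 80, array([0.18, 0.58])) release (np.float64(0.244), 71, array([ 0.05, -0.08])) now (np.float64(1.373), 79, array([0.14, 0.45]))
```

```bash
python3 -c "
from rig import sign_off;print(sign_off())"
```

```text
the job is handed in; nothing more can be done
None
```

I handed the job in with all three pots in slots 2–4, the rack home, and the lever back in the lock notch at about 1.40 rad; on the first try at slot 3 the held pot hit a slot wall (about 55 N at the wrist) and pushed the rack in 6 mm with the lever in release, and `sign_off` returned no verdict.

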